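# Put the clean ointment spatulas away in their covered case

## Robot

A 6-joint arm with a two-finger parallel gripper is mounted at the origin on the work surface. World frame = base frame: x ahead of the robot, y to its left, z up, the work surface at z = 0. Lengths are in m, angles in rad, forces in N, time in s.
With the tool pointing down it reaches from about 0.375 to 0.9 m from the base axis. Payload 3.1 kg.
Tool frame: the origin (TCP) lies at the very end of the fingers, on their centre line; the grasp point (between the pads) lies 19 mm behind it; z points along the fingers, y is the line along which they close (so a half turn about z gives the same grasp; the last joint's range is limited). The gripper opens to 85 mm and grips with 20 to 120 N. Pads are 22 mm wide; open, the fingers measure 114 mm over their backs; the gripper's body (76 mm by 85 mm) begins 54 mm behind the grasp point. The pads swing forward as they close: fully open they stand 13 mm farther back than shut.
Start: joints at [-1.393, 0.527, 1.433, -0, 1.181, -0.178], TCP at [0.218, -0.586, 0.199] pointing down, gripper open.
Joint ranges: [-3.08, 3.08], [-0.75, 2.2], [0.22, 2.44], [-1.43, 4.57], [0, 2.65], [-2.85, 2.85]. Speed limits (rad/s): [2.79, 2.79, 3.14, 3.14, 3.14, 3.14].

## Interface

Orientations are given as a unit quaternion [x, y, z, w].
In Python, from station import manip, vision gives the robot as it stands.
- The arm moves only by the tool drive_tool, never from a script. Its argument "deltas" is a list that holds one entry, the list of rows, each a list of 4 numbers: the shift along the tool's x, y, z in mm, then the turn about the tool's z in rad. A call has 1 to 5 rows; each row is the pose to reach, as a shift and turn from the pose commanded when the call began, along the tool's axes at that moment; what a row does not reach only later rows make up. A row lasts 1/12 s, in which the tool goes at most 41.7 mm and 7.16 degrees, less where a joint would pass 70% of its speed; a pose out of reach is approached as far as the arm can. A call with a gripper value outside its range is refused whole. "jaw" is the finger opening in mm, from 0 to 85.4, set as the call begins (left out, the last holds). The fingers move at their own pace and stop on an object; "force" is the grip in N (left out, the last holds). Time passes only in rows, so rows that repeat a pose let the fingers close. It gives the time, the measured TCP pose, the force, the opening and the grip force at its end, in the units of the state.
- manip.sense(): the state, without advancing time (a new reading comes with each control period).
- vision.snapshot(name): name is "scene" or "top" or "wrist"; returns the picture (480x640x3 uint8, red, green, blue); there is no depth.
- vision.camera_model(name): a dict with "camera_matrix" (3x3 intrinsics, pixels), "rvec" (rotation vector, rad) and "tvec" (3), from world to camera coordinates, as OpenCV has them. Camera axes: x right, y down, z forward; pixel columns grow to the right and rows downward; lengths in m; the calibration is good to about 2 mm. The wrist camera is an equidistant fisheye: a pixel r from the principal point sees the ray r / f radians off the axis. A picture is of the moment at which its call begins: read the wrist's pose just before it. camera_model takes no time and is no camera call; for the wrist camera it gives the pose at the moment of the call.
- manip.sign_off(): hands the job in; it is judged then, once.
The state is a dict: "t": time; "q": joint angles; "qd": joint speeds; "tau": joint torques, N m; "tcp_pos": TCP position; "tool_rot": TCP orientation; "force": force on the tool from outside, world axes, zero at the start; "ft_torque": the same for the moment, N m; "finger_gap": opening from 0.0 (shut) to 1.0 (fully open); "gripper_force": force on a finger pad.
Only numpy, scipy, OpenCV 4.12 (cv2) and the standard library are available. Lean on these libraries where they do the work, as an engineer would, in place of code of your own. Each camera call takes 0.05 s, during which the arm holds its last target. There are 200 camera calls.

## Task

Put the clean spatulas from the draining rack away in their grey case: first move the carton and the jar off the case's cover into the wooden stock tray while the cover stays on, then lift the cover off its pins and lay it aside on the table clear of the case, and slide every spatula edgewise down into a slot of its own until it is fully home. Last, seat the cover back on its pins so that it lies flat on the rim. Leave the stapler, the mug and the other two bottles where they are.

Things in the scene. Friction and masses are not known exactly. Their poses are not given: they have to be found in the camera images.
- case: fixed grey steel spatula case, open-topped housing 172 (x) by 196 (y), rim 48 high, inner floor 6 above the table, end walls 6 and side walls 14 thick. Two steel pins 8 in diameter with tapered tips stand 14 above the rim at x = 0, y = +91 and -91. Origin: centre of its underside, z up
- case_slots (a point): point on the case's inner floor at its centre, axes as the case's. Two white combs (x = -62 to -42 and 42 to 62) with round-topped teeth, 31 high, leave four slots 7 wide along x, at y = -54, -18, 18, 54 from here. A spatula fully home has its lower edge on this floor, lies along x through both combs, its middle near x = 0 (5 play each way)
- cover: loose grey cover plate of the case, 172 (x) by 196 (y) by 6 thick, 350 g, two square holes 12 wide at x = 0, y = +91 and -91 for the pins; fits either way round. In the middle of its top a black bar handle 60 long (x), 16 wide, 26 high. Origin: centre of its underside, 48 above the case's when seated. It starts seated, carton and jar on it, one on each side of the handle
- rack: fixed white draining rack, base plate 150 (x) by 190 (y) by 6 thick, four places at y = -69, -23, 23, 69, where spatulas stand on the plate along x, loosely between steel rods 5 thick that rise to 32 above the table, at x = -52 and 52, 8.5 either side of each place. Origin: centre of its underside
- tray: fixed open wooden stock tray, 150 (x) by 200 (y), walls 34 high, 4 thick, floor 4 thick, empty at the start. The table between it and the robot is clear: the cover fits there with its x along the world's, its centre 180 less in world x and 20 less in world y than the tray's. Origin: centre of its underside
- carton_mid (a point): centre of the medicine carton, a closed paper box with a blue band, 100 (x) by 50 (y) by 45 (z), 90 g. Axes are the carton's
- jar_mid (a point): centre of the closed white jar, 54 in diameter, 60 high along its own z, 120 g
- spatula0: one of up to four alike double-ended ointment spatulas (may be absent), on its long edge in the rack. 150 long, 70 g: middle grip black, 60 long, 12 thick, 32 high; at each end a flat steel blade 45 long, 4 thick, 24 high, lower edges level. Origin: middle of its lower edge; x along its length (ends alike), y across its thickness, z up
- spatula1: one of up to four alike double-ended ointment spatulas (may be absent), on its long edge in the rack. 150 long, 70 g: middle grip black, 60 long, 12 thick, 32 high; at each end a flat steel blade 45 long, 4 thick, 24 high, lower edges level. Origin: middle of its lower edge; x along its length (ends alike), y across its thickness, z up
- spatula2: one of up to four alike double-ended ointment spatulas (may be absent), on its long edge in the rack. 150 long, 70 g: middle grip black, 60 long, 12 thick, 32 high; at each end a flat steel blade 45 long, 4 thick, 24 high, lower edges level. Origin: middle of its lower edge; x along its length (ends alike), y across its thickness, z up
- spatula3: one of up to four alike double-ended ointment spatulas (may be absent), on its long edge in the rack. 150 long, 70 g: middle grip black, 60 long, 12 thick, 32 high; at each end a flat steel blade 45 long, 4 thick, 24 high, lower edges level. Origin: middle of its lower edge; x along its length (ends alike), y across its thickness, z up
- stapler: stapler, 130 by 34 by 39 high, not needed
- pill_bottle: white bottle 52 in diameter, 85 high, not needed
- amber_bottle: amber bottle 60 in diameter, 120 high, not needed
- mug: mug 80 in diameter, 90 high, not needed
There are look-alikes about, which are no part of the job. Leave any blue or red look-alike of the spatula0 alone.

How it is judged:
By the outcome, as a careful person would: the job done as asked, in the order asked, and still so for the second after the job is handed in, with the robot touching nothing.
Of spatula0, spatula1, spatula2, spatula3 only 2 to 4 are there at a start; the rules pass over those that are not, and their reading is None.
At some moment in a run one of carton, jar, cover may be knocked a few centimetres aside while the robot is not near it.
It also fails if it takes over 210 s, if anything falls off the work surface, if the arm or the gripper's body presses on something with over 40 N, if the wrist force passes 120 N, or if a joint passes its speed limit or range.

## Working session

There is one attempt and no reset: what is moved stays moved. The work goes in short steps, Python scripts to look and compute and a tool call to move; the robot and the scene stay as the last step left them, time stands still between calls to the robot, and variables do not carry over. Pictures are saved under pics/ and viewed, at most 14 in all, crops included, and the job is handed in when it is done.

Besides the shell and the picture viewer there is one more tool, called after "Emit:" by a JSON object that holds its "name" and its "arguments". drive_tool: Moves the arm, as the interface text tells. Its arguments: {"type":"object","properties":{"deltas":{"type":"array"},"jaw":{"type":"number"},"force":{"type":"number"}},"required":["deltas"]}

```bash
ls; mkdir -p pics
cat > h.py <<'E'
import numpy as np, cv2
from station import manip, vision
def cam(n):
    m=vision.camera_model(n); K=np.array(m["camera_matrix"],float); R=cv2.Rodrigues(np.array(m["rvec"],float))[0]; t=np.array(m["tvec"],float).ravel()
    return K,R,t
def plane(n,uv,z,c=None):
    K,R,t=c or cam(n); uv=np.atleast_2d(np.array(uv,float)); out=[]
    for u,v in uv:
        d=np.array([(u-K[0,2])/K[0,0],(v-K[1,2])/K[1,1],1.])
        if n=="wrist":
            r=np.hypot(d[0],d[1]); d=np.array([d[0]/r*np.sin(r),d[1]/r*np.sin(r),np.cos(r)]) if r>1e-9 else np.array([0,0,1.])
        o=-R.T@t; w=R.T@d; out.append(o+w*(z-o[2])/w[2])
    return np.array(out)
def proj(n,p,c=None):
    K,R,t=c or cam(n); q=(R@np.atleast_2d(p).T).T+t
    if n=="wrist":
        r=np.hypot(q[:,0],q[:,1]); th=np.arctan2(r,q[:,2]); a=q[:,:2]/np.maximum(r,1e-9)[:,None]*th[:,None]
    else: a=q[:,:2]/q[:,2:]
    return a*[K[0,0],K[1,1]]+[K[0,2],K[1,2]]
def snap(n,f):
    im=np.array(vision.snapshot(n)); cv2.imwrite("pics/"+f,im[:,:,::-1]); return im
E
python3 - <<'E'
from h import *
for n in("top","scene","wrist"):
    snap(n,n+"0.png"); K,R,t=cam(n); print(n,K.tolist(),(-R.T@t).round(3),R.round(2).tolist())
s=manip.sense(); print(s)
E
```

```text
pics
top [[596.5671784073809, 0.0, 336.12007519589656], [0.0, 596.5671784073809, 240.6888697130515], [0.0, 0.0, 1.0]] [ 0.364 -0.016  1.521] [[0.01, -1.0, 0.01], [-0.99, -0.01, -0.1], [0.1, -0.01, -0.99]]
scene [[469.48751134574985, 0.0, 326.9701250833332], [0.0, 469.48751134574985, 238.1078047615613], [0.0, 0.0, 1.0]] [ 0.945 -0.609  0.772] [[0.79, 0.61, 0.01], [0.43, -0.55, -0.72], [-0.43, 0.58, -0.69]]
wrist [[371.64829954431775, 0.0, 317.56391171704223], [0.0, 371.64829954431775, 242.89414213685197], [0.0, 0.0, 1.0]] [ 0.288 -0.559  0.373] [[0.35, -0.94, -0.0], [-0.9, -0.33, 0.3], [-0.28, -0.1, -0.96]]
{'t': 0.15, 'q': array([-1.39249991e+00,  5.28268576e-01,  1.43360934e+00,  1.50593211e-05,
        1.18139841e+00, -1.78493931e-01]), 'qd': array([ 7.20956923e-05, -1.00587170e-03, -3.97575397e-03,  3.64643938e-04,
       -3.53694605e-04,  9.87060517e-04]), 'tau': array([-2.49469449e-04, -4.42742836e+01, -1.78277439e+01, -1.71322458e-04,
        5.64252652e-03, -1.80447887e-05]), 'tcp_pos': array([ 0.21821992, -0.58502419,  0.19774823]), 'tool_rot': array([ 9.84129896e-01,  1.77447566e-01,  7.04670015e-06, -8.41832672e-04]), 'force': array([-0.33071394,  0.13756673, -0.20241864]), 'ft_torque': array([ 0.04127682,  0.05291552, -0.01459603]), 'gripper_force': 0.0, 'finger_gap': 0.9979231730863031}
```

View pics/top0.png

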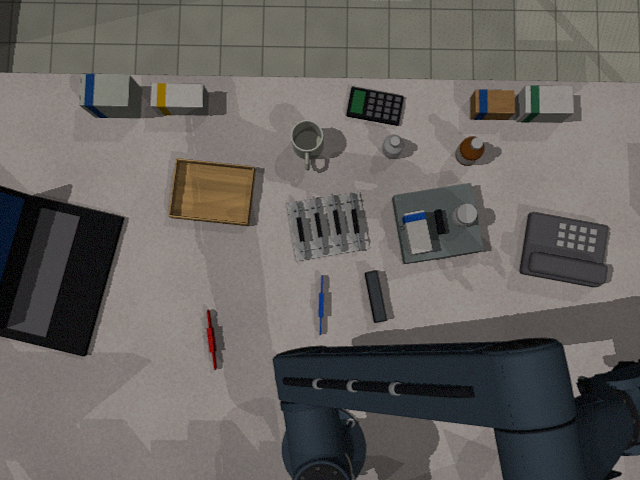

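View pics/scene0.png

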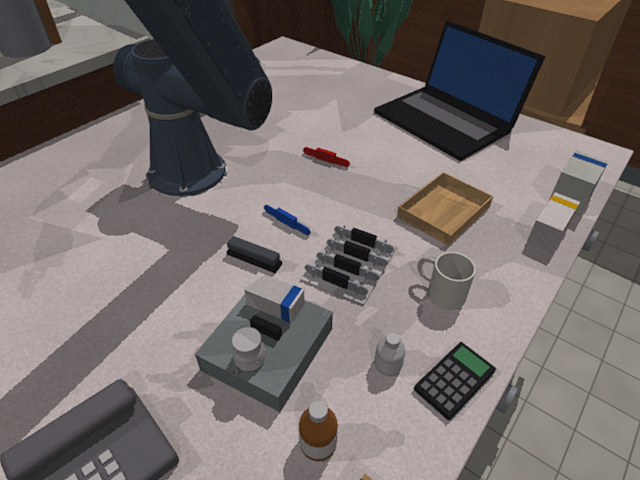

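Top view: case around (440,223), carton (417,232), handle (441,222), jar cap (465,214), rack (328,227) with four spatulas, tray (212,192). The blue and red look-alikes lie apart from these, at (321,305) and (211,340).

```bash
cat >> h.py <<'E'
def blobs(mask,amin,amax=1e9):
    cs,_=cv2.findContours(mask.astype(np.uint8)*255,cv2.RETR_EXTERNAL,cv2.CHAIN_APPROX_NONE); r=[]
    for c in cs:
        a=cv2.contourArea(c)
        if amin<a<amax: r.append((a,c[:,0,:].astype(float)))
    return sorted(r,key=lambda x:-x[0])
def rect(P):
    """min-area rect of xy points: centre, (long,short), yaw of long axis in (-pi/2,pi/2], folded"""
    (c,s,a)=cv2.minAreaRect((np.array(P)[:,:2]*1000).astype(np.float32)); a=np.radians(a); 
    if s[0]<s[1]: s=s[::-1]; a+=np.pi/2
    a=(a+np.pi/2)%np.pi-np.pi/2
    return np.array(c).round(1),np.array(s).round(1),round(a,4)
def state():
    s=manip.sense(); q=s["tool_rot"]; return s,np.array(s["tcp_pos"])*1000,2*np.arctan2(q[1],q[0])
E
python3 - <<'E'
from h import *
im=cv2.imread("pics/top0.png"); hsv=cv2.cvtColor(im,cv2.COLOR_BGR2HSV); c=cam("top")
def roi(m,x0,y0,x1,y1):
    k=np.zeros_like(m); k[y0:y1,x0:x1]=m[y0:y1,x0:x1]; return k
def show(nm,m,z,amin):
    for a,p in blobs(m,amin): print(nm,a,p.mean(0).round(0),*rect(plane("top",p,z,c)))
dark=hsv[:,:,2]<55
show("grip",roi(dark,285,190,372,262),.038,40)
show("handle",roi(dark,425,195,455,245),.080,40)
wood=(hsv[:,:,0]>8)&(hsv[:,:,0]<28)&(hsv[:,:,1]>90)
show("tray",roi(wood,160,150,265,235),.034,800)
blue=(hsv[:,:,0]>100)&(hsv[:,:,0]<125)&(hsv[:,:,1]>150)
show("band",roi(blue,395,200,435,260),.099,15)
wh=(hsv[:,:,2]>150)&(hsv[:,:,1]<40)
show("carton",roi(wh|blue,395,200,435,260),.099,100)
show("jar",roi(hsv[:,:,2]>130,450,195,482,232),.114,60)
print(hsv[185:262:6,440].tolist()); print(hsv[130:134,380].tolist(), hsv[190,400:480:10].tolist())
show("case",roi((hsv[:,:,2]<145)&(hsv[:,:,2]>60),385,178,496,270),.054,800)
E
python3 - <<'E'
import cv2
im=cv2.imread('pics/top0.png')[145:275,160:500]; cv2.imwrite('pics/c0.png',cv2.resize(im,(800,306),interpolation=cv2.INTER_CUBIC))
E
```

```text
grip 97.0 [355. 220.] [565.4 -72.8] [62.5 14.1] 0.1615
grip 88.5 [300. 229.] [541.5  64.5] [61.8 12.3] 0.183
grip 87.5 [337. 222.] [561.4 -26.6] [61.1 12. ] 0.1769
grip 78.5 [318. 225.] [553.7  20.2] [60.2 10.7] 0.1887
handle 491.0 [436. 225.] [ 551.8 -272.6] [77.8 50.5] 0.2078
tray 4654.5 [212. 192.] [634.3 289.1] [203.5 152.8] 1.4767
band 121.5 [414. 217.] [ 566.9 -210.8] [55.8 16.6] -1.325
carton 121.5 [413. 217.] [ 568.8 -210.3] [55.8 20.7] -1.325
jar 112.0 [470. 213.] [ 577.2 -345.9] [43.6 20.5] 0.0569
[[11, 23, 122], [80, 20, 76], [75, 20, 77], [75, 25, 83], [150, 7, 37], [168, 71, 18], [163, 128, 14], [97, 153, 15], [60, 255, 7], [75, 18, 85], [60, 21, 74], [83, 26, 87], [94, 28, 63]]
[[4, 14, 129], [12, 25, 135], [8, 23, 133], [11, 16, 130]] [[10, 23, 131], [3, 19, 134], [15, 22, 118], [75, 14, 73], [86, 23, 76], [78, 16, 79], [75, 12, 86], [85, 18, 87]]
case 9486.0 [446. 226.] [ 559.4 -283.5] [276.4 227.8] -1.5576
```

View pics/c0.png

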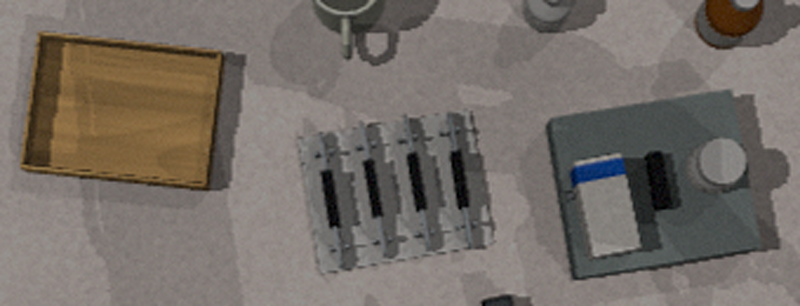

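Crop: case cover with carton left of the handle and jar right, and all four rack places full. Tray is at about (634,289) with x yaw -0.094, rack at about (555,-4) with yaw 0.177, and sizes match. Next I bring the wrist camera over the case.

```bash
cat >> h.py <<'E'
def plan(*wps,start=None):
    """waypoints (x,y,z mm,yaw); prints tool deltas for each leg"""
    s,p,y=state(); 
    if start: p,y=np.array(start[:3],float),start[3]
    print("t %.2f tcp %s yaw %.4f F %s gap %.3f gf %.1f"%(s["t"],p.round(1),y,np.round(s["force"],1),s["finger_gap"],s["gripper_force"]))
    for w in wps:
        d=np.array(w[:3])-p; c,sn=np.cos(y),np.sin(y)
        t=[c*d[0]+sn*d[1],sn*d[0]-c*d[1],-d[2]]; ty=-((w[3]-y+np.pi)%(2*np.pi)-np.pi)
        print(np.round(t,1).tolist(),round(ty,4),"rows>=%.1f"%max(np.linalg.norm(t)/41.7,abs(ty)/.125)); p,y=np.array(w[:3],float),w[3]
E
python3 - <<'E'
from h import *
plan((330,-470,230,.25),(440,-340,260,.17),(500,-290,260,.17))
E
```

```text
t 0.15 tcp [ 218.2 -585.   197.7] yaw 0.3568 F [-0.3  0.1 -0.2] gap 0.998 gf 0.0
[144.9, -68.7, -32.3] 0.1068 rows>=3.9
[138.7, -98.7, -30.0] 0.08 rows>=4.1
[67.6, -39.1, -0.0] -0.0 rows>=1.9
```

Emit:
{"name": "drive_tool", "arguments": {"deltas": [[[145,-69,-32,0.107],[145,-69,-32,0.107],[145,-69,-32,0.107],[145,-69,-32,0.107],[145,-69,-32,0.107]]]}}

```text
t: 0.57
tcp_pos: [0.3344, -0.4649, 0.2318]
tool_rot: [0.992, 0.127, 0.001, -0.001]
force: [-0.1, -0.1, 0.2]
finger_gap: 0.998
gripper_force: 0.0
```

Emit:
{"name": "drive_tool", "arguments": {"deltas": [[[139,-99,-30,0.08],[139,-99,-30,0.08],[139,-99,-30,0.08],[139,-99,-30,0.08],[139,-99,-30,0.08]]]}}

```text
t: 0.98
tcp_pos: [0.4436, -0.3354, 0.2616]
tool_rot: [0.996, 0.087, 0.001, -0.001]
force: [-0.4, -0.6, -0.2]
finger_gap: 0.999
gripper_force: 0.0
```

Emit:
{"name": "drive_tool", "arguments": {"deltas": [[[68,-39,0,0],[68,-39,0,0],[68,-39,0,0],[68,-39,0,0],[68,-39,0,0]]]}}

```text
t: 1.4
tcp_pos: [0.5002, -0.2904, 0.26]
tool_rot: [0.996, 0.085, -0.001, -0.0]
force: [-0.1, -0.5, 0.9]
finger_gap: 1.0
gripper_force: 0.0
```

Run:
```python
from h import *
plan(); im=snap("wrist","w1.png"); print(manip.sense()["tcp_pos"])
```

```text
t 1.40 tcp [ 500.2 -290.4  260. ] yaw 0.1703 F [-0.1 -0.5  0.9] gap 1.000 gf 0.0
[ 0.49981849 -0.29086047  0.26008723]
```

View pics/w1.png

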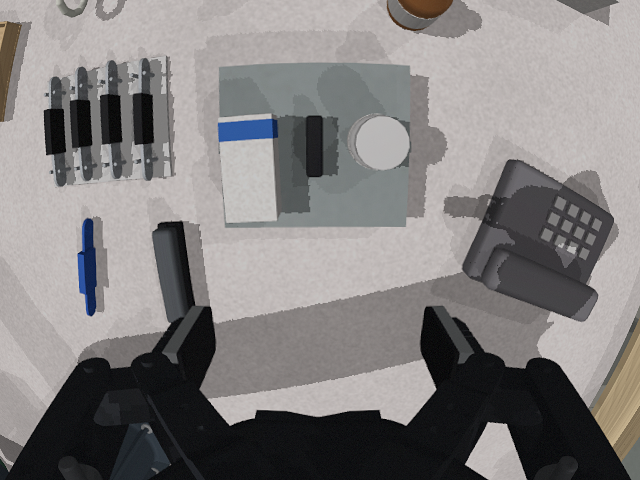

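Wrist view: cover corners about (219,66), (410,66), (407,226) and (225,226), with the carton over its left part (centre ~ (248,169)), handle (314,146) and jar top (382,143).

Run:
```python
from h import *
im=cv2.imread("pics/w1.png"); hsv=cv2.cvtColor(im,cv2.COLOR_BGR2HSV); c=cam("wrist"); H,S,V=[hsv[:,:,i].astype(int) for i in range(3)]
def roi(m,x0,y0,x1,y1):
    k=np.zeros_like(m); k[y0:y1,x0:x1]=m[y0:y1,x0:x1]; return k
def show(nm,m,z,amin):
    for a,p in blobs(m,amin): print(nm,a,p.min(0),p.max(0),*rect(plane("wrist",p,z,c)))
show("handle",roi(V<45,300,105,330,190),.080,400)
band=(H>100)&(H<125)&(S>120)
show("carton",roi(band|(V>170),214,105,282,226),.099,1000)
show("band",roi(band,214,105,282,226),.099,200)
show("jar",roi(V>190,340,110,415,175),.114,500)
show("grips",roi(V<45,40,80,160,160),.038,200)
# cover edges: front corners & edges by gray transition (hue)
g=roi((H>70)&(H<110)&(V>40)&(S>10),190,40,430,240)
g=cv2.morphologyEx(g.astype(np.uint8),cv2.MORPH_OPEN,np.ones((5,5)))>0
g2=cv2.morphologyEx((g|roi((V>170)|band|(V<45),214,105,412,226)).astype(np.uint8),cv2.MORPH_CLOSE,np.ones((9,9)))>0
show("cover",g2,.054,5000); cv2.imwrite("pics/m.png",g2*255)
for a,p in blobs(roi(V>190,340,110,415,175),500)[:1]:
    (x,y),r=cv2.minEnclosingCircle(p.astype(np.float32)); print("jarpx",x,y,r, plane("wrist",[[x,y],[x+r,y],[x,y-r]],.114,c)*1000)
corn=[[219,66],[410,66],[407,226],[225,226]]; print(plane("wrist",corn,.054,c).round(4)*1000)
```

```text
handle 948.0 [306. 116.] [322. 176.] [ 559.  -277.1] [57.6 15.3] 0.1675
carton 5812.5 [214. 114.] [277. 225.] [ 527.7 -217.4] [104.2  60.2] 0.136
band 1021.0 [218. 119.] [277. 141.] [ 565.5 -215.1] [54.4 17.3] -1.372
grips 883.5 [133.  93.] [153. 144.] [564.7 -79.2] [58.7 25.1] 0.1645
grips 877.0 [100.  94.] [121. 143.] [562.  -34.9] [59.1 28.3] 0.1787
grips 855.0 [ 70. 100.] [ 91. 146.] [554.4  10.3] [59.3 31.6] 0.1797
grips 811.0 [ 44. 109.] [ 65. 154.] [542.7  53.7] [59.4 34.9] 0.1688
cover 26803.5 [214.  63.] [411. 226.] [ 559.5 -275.2] [213.5 170.2] -1.4091
[[ 627.5 -166.4   54. ]
 [ 659.7 -359.3   54. ]
 [ 492.2 -389.8   54. ]
 [ 459.3 -195.9   54. ]][ WARN:0@0.535] global loadsave.cpp:1063 imwrite_ Unsupported depth image for selected encoder is fallbacked to CV_8U.
```

View pics/m.png

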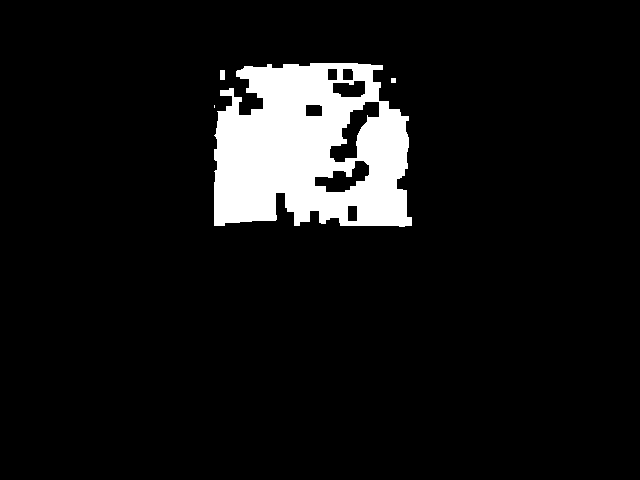

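The mask agrees with the corner readings: case centre about (559.5,-277.5), yaw 0.168, size 171x196. Next: carton and jar tops.

```bash
cat >> h.py <<'E'
CASE=(559.3,-277.5,.168); TRAY=(634.3,289.1,-.094)
def loc(f,x,y): c,s=np.cos(f[2]),np.sin(f[2]); return np.array([f[0]+c*x-s*y,f[1]+s*x+c*y])
def inv(f,p): c,s=np.cos(f[2]),np.sin(f[2]); d=np.array(p[:2])-f[:2]; return np.array([c*d[0]+s*d[1],-s*d[0]+c*d[1]])
E
python3 - <<'E'
from h import *
im=cv2.imread("pics/w1.png"); g=cv2.cvtColor(im,cv2.COLOR_BGR2GRAY).astype(int); c=cam("wrist")
print("row170",g[170,212:285].tolist()); print("row143",g[143,335:420].tolist()); print("col383",g[105:180,383].tolist()); print("col250",g[105:122,250].tolist(),g[212:230,250].tolist())
E
```

```text
row170 [167, 167, 166, 167, 167, 167, 168, 167, 160, 174, 199, 195, 193, 191, 189, 188, 188, 192, 195, 195, 190, 190, 194, 193, 194, 197, 197, 197, 197, 195, 196, 197, 195, 193, 192, 191, 189, 191, 194, 193, 192, 193, 195, 194, 192, 191, 189, 191, 193, 195, 195, 193, 194, 195, 197, 196, 193, 189, 193, 196, 200, 185, 134, 87, 94, 94, 92, 91, 89, 89, 88, 88, 89]
row143 [78, 77, 76, 100, 128, 125, 126, 126, 126, 116, 112, 110, 122, 142, 139, 136, 145, 149, 144, 115, 124, 182, 185, 184, 184, 184, 183, 184, 184, 183, 183, 184, 183, 184, 183, 183, 184, 184, 183, 182, 183, 182, 183, 184, 183, 183, 183, 183, 184, 183, 183, 183, 182, 182, 183, 182, 182, 182, 182, 182, 182, 183, 183, 182, 181, 182, 183, 182, 182, 182, 182, 183, 184, 182, 135, 79, 116, 130, 130, 128, 129, 130, 130, 129, 131]
col383 [131, 131, 130, 119, 119, 119, 120, 119, 119, 115, 112, 153, 185, 184, 183, 184, 183, 183, 184, 183, 183, 183, 183, 183, 183, 183, 183, 183, 184, 183, 183, 183, 184, 183, 183, 184, 183, 184, 184, 183, 182, 182, 182, 183, 182, 182, 182, 183, 182, 182, 182, 182, 183, 182, 182, 182, 182, 182, 182, 182, 182, 182, 182, 183, 175, 149, 130, 132, 133, 132, 133, 132, 131, 133, 132]
col250 [122, 122, 123, 121, 123, 121, 121, 122, 119, 138, 191, 195, 194, 197, 186, 129, 80] [195, 191, 189, 190, 190, 191, 195, 198, 200, 175, 138, 127, 130, 129, 130, 143, 181, 178]
```

Run:
```python
from h import *
c=cam("wrist")
J=plane("wrist",[[355.5,143],[409,143],[382.3,116.2],[382.3,169.8],[382.3,143]],.114,c)*1000
print(J.round(1).tolist(), inv(CASE,J[4]))
C=plane("wrist",[[221,170],[273.5,170],[250,114.6],[250,221.3]],.099,c)*1000
for p in C: print(p.round(1),inv(CASE,p).round(1))
L=[inv(CASE,p) for p in C]; cx=(L[2][0]+L[3][0])/2; cy=(L[0][1]+L[1][1])/2; cc=loc(CASE,cx,cy); print("carton",cx,cy,cc)
z=.168
plan((*cc,160,z),(*cc,76,z),(*cc,180,z))
```

```text
[[569.3, -311.7, 114.0], [578.6, -357.9, 114.0], [596.8, -330.3, 114.0], [550.7, -339.1, 114.0], [573.8, -334.6, 114.0]] [  4.71769894 -58.72650213]
[ 525.5 -195.8   99. ] [-19.7  86.2]
[ 532.5 -244.5   99. ] [-20.9  37.1]
[ 579.5 -215.6   99. ] [30.3 57.7]
[ 481.3 -229.2   99. ] [-68.9  60.7]
carton -19.279744453824605 61.64771619819325 [ 529.98352542 -219.94399443]
t 1.45 tcp [ 499.8 -290.9  260.1] yaw 0.1690 F [ 0.2  0.2 -0.3] gap 1.000 gf 0.0
[41.7, -64.8, 100.1] 0.001 rows>=3.0
[0.0, 0.0, 84.0] -0.0 rows>=2.0
[0.0, 0.0, -104.0] -0.0 rows>=2.5
```

Emit:
{"name": "drive_tool", "arguments": {"deltas": [[[42,-65,100,0],[42,-65,100,0],[42,-65,100,0],[42,-65,100,0],[42,-65,100,0]]], "jaw": 63, "force": 25}}

```text
t: 1.87
tcp_pos: [0.5291, -0.2183, 0.1584]
tool_rot: [0.996, 0.085, -0.002, -0.002]
force: [0.1, -0.2, 0.4]
finger_gap: 0.737
gripper_force: 0.0
```

Emit:
{"name": "drive_tool", "arguments": {"deltas": [[[0,0,30,0],[0,0,55,0],[0,0,75,0],[0,0,84,0],[0,0,84,0]]]}}

```text
t: 2.28
tcp_pos: [0.5303, -0.2205, 0.0759]
tool_rot: [0.996, 0.084, -0.001, -0.0]
force: [-0.1, -0.5, 0.5]
finger_gap: 0.733
gripper_force: 0.0
```

Emit:
{"name": "drive_tool", "arguments": {"deltas": [[[0,0,0,0],[0,0,0,0],[0,0,0,0],[0,0,0,0],[0,0,0,0]]], "jaw": 44}}

```text
t: 2.7
tcp_pos: [0.5317, -0.2192, 0.0775]
tool_rot: [0.996, 0.085, 0.001, 0.001]
force: [0.3, -0.1, -0.4]
finger_gap: 0.516
gripper_force: 0.0
```

Run:
```python
from h import *
a=loc(TRAY,0,40); print(a)
plan((530,-220,180,.168),(570,-40,190,.1),(600,120,190,0),(*a,180,-.094),(*a,70,-.094),(*a,32,-.094))
```

```text
[638.05446522 328.92341009]
t 2.70 tcp [ 531.7 -219.2   77.5] yaw 0.1700 F [ 0.3 -0.1 -0.4] gap 0.516 gf 0.0
[-1.8, 0.5, -102.5] 0.002 rows>=2.5
[69.5, -170.8, -10.0] 0.068 rows>=4.4
[45.8, -156.2, -0.0] 0.1 rows>=3.9
[38.1, -208.9, 10.0] 0.094 rows>=5.1
[0.0, -0.0, 110.0] -0.0 rows>=2.6
[0.0, -0.0, 38.0] -0.0 rows>=0.9
```

Run:
```python
from h import *
a=snap("wrist","w2.png"); b=snap("top","t2.png"); cv2.imwrite("pics/v2.png",cv2.resize(np.hstack([a,b]),(800,300))[:,:,::-1])
```

```text
(no output)
```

View pics/v2.png

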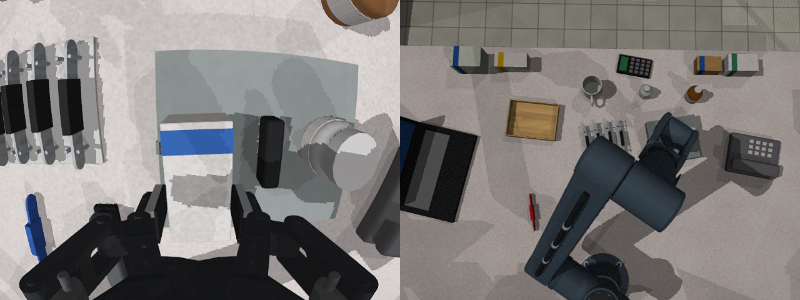

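The fingers straddle the carton but the grip force reads zero. I close further.

Emit:
{"name": "drive_tool", "arguments": {"deltas": [[[0,0,0,0],[0,0,0,0],[0,0,0,0],[0,0,0,0]]], "jaw": 30}}

```text
t: 3.13
tcp_pos: [0.5311, -0.2188, 0.0764]
tool_rot: [0.996, 0.085, -0.0, -0.0]
force: [0.7, -0.4, 1.0]
finger_gap: 0.352
gripper_force: 0.0
```

Run:
```python
from h import *
plan(); c=cam("wrist"); s,p,y=state(); 
print(proj("wrist",[p/1000],c), (-c[1].T@c[2]))
a=snap("wrist","w3.png")
```

```text
t 3.13 tcp [ 531.1 -218.8   76.4] yaw 0.1700 F [ 0.7 -0.4  1. ] gap 0.352 gf 0.0
[[318.18991824 281.61024977]] [ 0.60480649 -0.20585941  0.25143841]
```

View pics/w3.png

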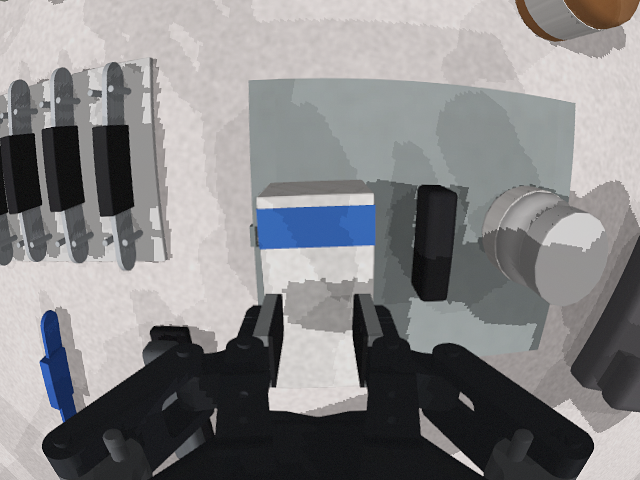

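Run:
```python
from h import *
c=cam("wrist")
for z in(.054,.07,.09,.099): print(z,(plane("wrist",[[258,197],[375,193],[258,182],[370,181],[275,388],[360,388],[417,190],[450,300]],z,c)*1000).round(0)[:,:2].tolist())
```

```text
0.054 [[565.0, -180.0], [578.0, -242.0], [573.0, -179.0], [584.0, -238.0], [439.0, -205.0], [448.0, -262.0], [584.0, -265.0], [522.0, -303.0]]
0.07 [[568.0, -182.0], [580.0, -239.0], [576.0, -181.0], [585.0, -236.0], [452.0, -205.0], [461.0, -257.0], [585.0, -260.0], [529.0, -295.0]]
0.09 [[572.0, -185.0], [583.0, -236.0], [579.0, -184.0], [588.0, -232.0], [469.0, -205.0], [477.0, -252.0], [588.0, -254.0], [537.0, -285.0]]
0.099 [[574.0, -186.0], [584.0, -234.0], [580.0, -185.0], [588.0, -231.0], [477.0, -205.0], [484.0, -249.0], [589.0, -251.0], [541.0, -281.0]]
```

Run:
```python
from h import *
c=cam("wrist"); s,p,y=state(); ex=np.array([np.cos(y),np.sin(y),0]);ey=np.array([np.sin(y),-np.cos(y),0])
for dz in(0,10,23,40): print(dz,proj("wrist",[(p+sx*11*ex+o*ey+[0,0,dz])/1000 for sx in(1,-1) for o in(-15,15)],c).round(0).tolist())
b=snap("scene","s3.png"); cv2.imwrite("pics/s3c.png",cv2.resize(b[200:430,150:390],(720,690))[:600,:,::-1])
```

```text
0 [[288.0, 261.0], [348.0, 261.0], [290.0, 301.0], [347.0, 301.0]]
10 [[287.0, 269.0], [350.0, 269.0], [288.0, 310.0], [348.0, 310.0]]
23 [[285.0, 279.0], [352.0, 279.0], [286.0, 322.0], [350.0, 322.0]]
40 [[281.0, 295.0], [356.0, 295.0], [283.0, 342.0], [354.0, 342.0]]
```

View pics/s3c.png

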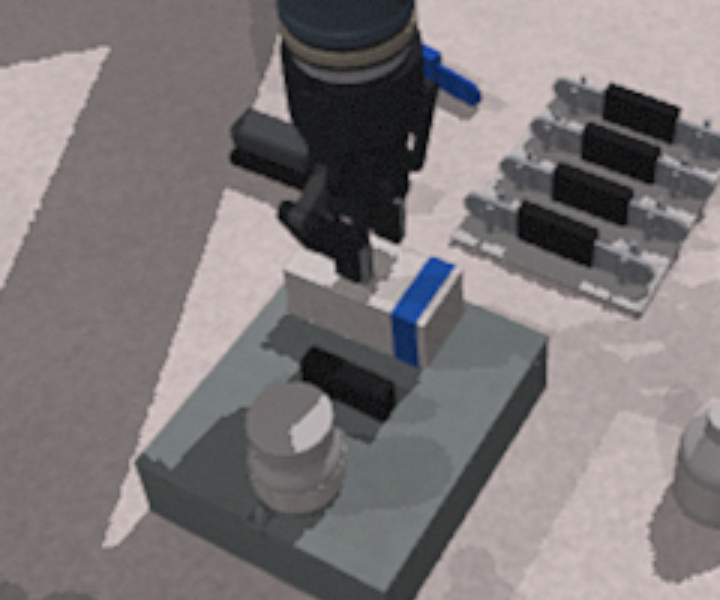

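Run:
```python
from h import *
s,p,y=state(); ex=np.array([np.cos(y),np.sin(y),0]);ey=np.array([np.sin(y),-np.cos(y),0])
for dz in(0,20,30,40,50): print(dz,[((proj("scene",[(p+sx*11*ex+o*ey+[0,0,dz])/1000])[0]-[150,200])*3).round(0).tolist() for sx in(1,-1) for o in(15,27)])
print(s["q"].round(4), s["tcp_pos"],cam("wrist")[1].round(3).tolist())
```

```text
0 [[378.0, 313.0], [367.0, 327.0], [348.0, 300.0], [337.0, 313.0]]
20 [[375.0, 293.0], [365.0, 306.0], [345.0, 279.0], [334.0, 293.0]]
30 [[374.0, 282.0], [364.0, 296.0], [344.0, 269.0], [333.0, 282.0]]
40 [[373.0, 271.0], [362.0, 285.0], [342.0, 258.0], [331.0, 272.0]]
50 [[372.0, 261.0], [361.0, 274.0], [341.0, 247.0], [330.0, 261.0]]
[-0.5853  0.627   1.6654 -0.      0.8493  0.8156] [ 0.53110624 -0.21886913  0.07641249] [[0.168, -0.986, 0.0], [-0.942, -0.161, 0.295], [-0.291, -0.05, -0.955]]
```

The pads hang about 38 mm above the reported TCP; the wrist and scene views agree on this. So the fingers closed above the carton without touching it. I reopen and go 42 mm lower.

Emit:
{"name": "drive_tool", "arguments": {"deltas": [[[0,0,0,0],[0,0,0,0],[0,0,0,0],[0,0,0,0]]], "jaw": 63}}

```text
t: 3.57
tcp_pos: [0.5311, -0.2189, 0.0765]
tool_rot: [0.996, 0.085, -0.0, -0.0]
force: [-0.5, -0.4, 0.2]
finger_gap: 0.74
gripper_force: 0.0
```

Emit:
{"name": "drive_tool", "arguments": {"deltas": [[[0,0,10,0],[0,0,20,0],[0,0,30,0],[0,0,38,0],[0,0,42,0]]]}}

```text
t: 3.98
tcp_pos: [0.53, -0.2182, 0.0324]
tool_rot: [0.996, 0.085, -0.001, -0.001]
force: [-1.1, -0.5, -0.2]
finger_gap: 0.733
gripper_force: 0.0
```

Emit:
{"name": "drive_tool", "arguments": {"deltas": [[[0,0,0,0],[0,0,0,0],[0,0,0,0],[0,0,0,0],[0,0,0,0]]], "jaw": 40}}

```text
t: 4.4
tcp_pos: [0.5313, -0.219, 0.0349]
tool_rot: [0.996, 0.085, 0.0, 0.0]
force: [-0.1, -0.4, -0.4]
finger_gap: 0.584
gripper_force: 29.5
```

Run:
```python
from h import *
plan(); snap("wrist","w4.png")
```

```text
t 4.40 tcp [ 531.3 -219.    34.9] yaw 0.1698 F [-0.1 -0.4 -0.4] gap 0.584 gf 29.5
```

View pics/w4.png

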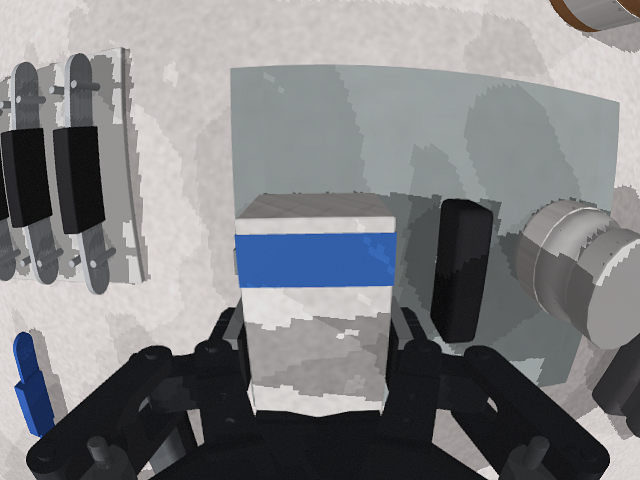

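Gripped: opening 49.9 mm, force 29.5 N. Now I carry it to the tray.

Run:
```python
from h import *
a=loc(TRAY,0,40); print(a)
plan((531,-219,120,.168),(570,-40,125,.1),(600,120,125,0),(625,230,125,-.094),(*a,110,-.094),(*a,30,-.094),(*a,-13,-.094))
```

```text
[638.05446522 328.92341009]
t 4.45 tcp [ 531.3 -218.9   34.9] yaw 0.1699 F [-0.3  0.4 -1.8] gap 0.584 gf 29.5
[-0.3, -0.0, -85.1] 0.0019 rows>=2.0
[68.4, -170.0, -5.0] 0.068 rows>=4.4
[45.8, -156.2, -0.0] 0.1 rows>=3.9
[25.0, -110.0, -0.0] 0.094 rows>=2.7
[3.7, -99.7, 15.0] -0.0 rows>=2.4
[0.0, -0.0, 80.0] -0.0 rows>=1.9
[0.0, -0.0, 43.0] -0.0 rows>=1.0
```

Emit:
{"name": "drive_tool", "arguments": {"deltas": [[[0,0,-15,0],[0,0,-40,0],[0,0,-65,0],[0,0,-85,0],[0,0,-85,0]]]}}

```text
t: 4.87
tcp_pos: [0.534, -0.2206, 0.1239]
tool_rot: [0.996, 0.085, 0.004, 0.003]
force: [0.3, -1.3, -1.1]
finger_gap: 0.584
gripper_force: 29.6
```

Emit:
{"name": "drive_tool", "arguments": {"deltas": [[[12,-30,-5,0.01],[27,-65,-5,0.03],[41,-103,-5,0.04],[55,-137,-5,0.055],[68,-170,-5,0.068]]]}}

```text
t: 5.28
tcp_pos: [0.5689, -0.0379, 0.1237]
tool_rot: [0.999, 0.05, -0.001, -0.0]
force: [0.9, -0.3, -0.8]
finger_gap: 0.578
gripper_force: 29.5
```

Emit:
{"name": "drive_tool", "arguments": {"deltas": [[[9,-31,0,0.02],[18,-62,0,0.04],[27,-94,0,0.06],[37,-125,0,0.08],[46,-156,0,0.1]]]}}

```text
t: 5.7
tcp_pos: [0.5989, 0.1217, 0.1235]
tool_rot: [1.0, 0.0, -0.001, 0.0]
force: [0.3, 0.1, -2.0]
finger_gap: 0.581
gripper_force: 29.5
```

Emit:
{"name": "drive_tool", "arguments": {"deltas": [[[7,-30,0,0.02],[13,-58,0,0.05],[19,-85,0,0.08],[25,-110,0,0.094],[25,-110,0,0.094]]]}}

```text
t: 6.12
tcp_pos: [0.6244, 0.2351, 0.1235]
tool_rot: [0.999, -0.044, 0.0, -0.001]
force: [0.4, -0.9, -1.5]
finger_gap: 0.583
gripper_force: 29.5
```

Emit:
{"name": "drive_tool", "arguments": {"deltas": [[[1,-28,3,0],[2,-56,8,0],[3,-80,12,0],[4,-100,15,0],[4,-100,15,0]]]}}

```text
t: 6.53
tcp_pos: [0.6363, 0.3327, 0.1074]
tool_rot: [0.999, -0.044, -0.001, -0.001]
force: [0.0, 0.1, -1.9]
finger_gap: 0.579
gripper_force: 29.5
```

Emit:
{"name": "drive_tool", "arguments": {"deltas": [[[0,0,20,0],[0,0,45,0],[0,0,65,0],[0,0,80,0],[0,0,80,0]]]}}

```text
t: 6.95
tcp_pos: [0.6339, 0.327, 0.0248]
tool_rot: [0.999, -0.046, -0.004, 0.002]
force: [-0.5, 0.0, -0.7]
finger_gap: 0.581
gripper_force: 29.4
```

Run:
```python
from h import *
a=loc(TRAY,0,40); print(inv(TRAY,state()[1]))
plan((*a,-13,-.094)); snap("wrist","w5.png")
```

```text
[-3.93343363 37.74437928]
t 6.95 tcp [633.9 327.   24.8] yaw -0.0928 F [-0.5  0.  -0.7] gap 0.581 gf 29.4
[3.9, -2.3, 37.8] 0.0012 rows>=0.9
```

View pics/w5.png

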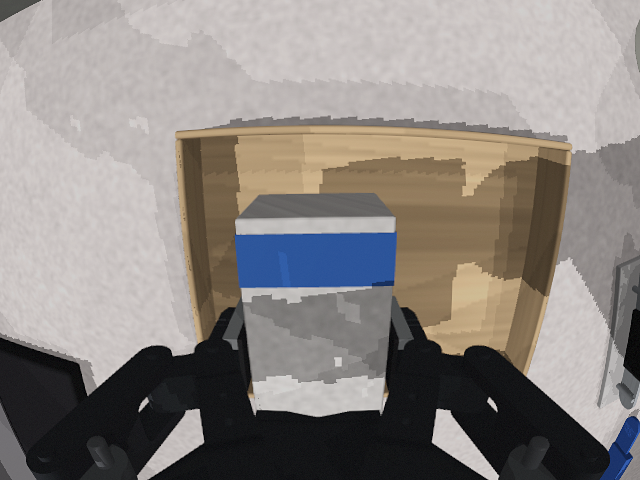

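The carton hangs inside the tray, left of its middle, with clearance all round. I lower and release it.

Emit:
{"name": "drive_tool", "arguments": {"deltas": [[[2,0,12,0],[3,0,22,0],[3,0,30,0],[3,0,34,0],[3,0,36,0]]]}}

```text
t: 7.42
tcp_pos: [0.6398, 0.3287, -0.0075]
tool_rot: [0.999, -0.046, -0.001, 0.0]
force: [-0.5, -0.3, -0.0]
finger_gap: 0.585
gripper_force: 29.5
```

Emit:
{"name": "drive_tool", "arguments": {"deltas": [[[0,0,0,0],[0,0,1,0],[0,0,1,0]]]}}

```text
t: 7.67
tcp_pos: [0.6406, 0.3291, -0.0071]
tool_rot: [0.999, -0.046, 0.0, -0.0]
force: [-0.2, -0.5, -1.1]
finger_gap: 0.583
gripper_force: 29.5
```

Emit:
{"name": "drive_tool", "arguments": {"deltas": [[[0,0,0,0],[0,0,0,0],[0,0,0,0]]], "jaw": 61}}

```text
t: 7.92
tcp_pos: [0.6408, 0.3291, -0.0069]
tool_rot: [0.999, -0.046, 0.001, -0.0]
force: [-0.3, -0.4, 0.3]
finger_gap: 0.713
gripper_force: 0.0
```

Emit:
{"name": "drive_tool", "arguments": {"deltas": [[[0,0,-20,0],[0,0,-50,0],[0,0,-85,0],[0,0,-120,0],[0,0,-120,0]]]}}

```text
t: 8.33
tcp_pos: [0.646, 0.331, 0.1219]
tool_rot: [0.999, -0.046, 0.008, -0.003]
force: [0.8, -0.5, 0.8]
finger_gap: 0.714
gripper_force: 0.0
```

Run:
```python
from h import *
plan((610,170,150,0),(575,0,150,.1),(530,-180,190,.168),(500,-280,220,.168))
```

```text
t 8.33 tcp [646.  331.  121.9] yaw -0.0920 F [ 0.8 -0.5  0.8] gap 0.714 gf 0.0
[-21.0, 163.7, -28.1] -0.092 rows>=4.0
[-35.0, 170.0, -0.0] -0.1 rows>=4.2
[-62.7, 174.6, -40.0] -0.068 rows>=4.6
[-46.3, 93.6, -30.0] -0.0 rows>=2.6
```

Emit:
{"name": "drive_tool", "arguments": {"deltas": [[[-5,35,-28,-0.02],[-10,70,-28,-0.04],[-14,105,-28,-0.06],[-18,138,-28,-0.08],[-21,168,-28,-0.092]]]}}

```text
t: 8.75
tcp_pos: [0.6034, 0.1619, 0.1412]
tool_rot: [1.0, 0.0, 0.0, 0.0]
force: [0.5, -0.3, -0.4]
finger_gap: 0.714
gripper_force: 0.0
```

Emit:
{"name": "drive_tool", "arguments": {"deltas": [[[-7,35,0,-0.02],[-14,70,0,-0.04],[-21,105,0,-0.06],[-28,138,0,-0.08],[-35,170,0,-0.1]]]}}

```text
t: 9.17
tcp_pos: [0.5687, -0.0082, 0.141]
tool_rot: [0.999, 0.05, 0.001, 0.0]
force: [0.3, -0.6, 0.5]
finger_gap: 0.718
gripper_force: 0.0
```

Emit:
{"name": "drive_tool", "arguments": {"deltas": [[[-13,35,-10,-0.01],[-26,70,-20,-0.03],[-39,105,-30,-0.04],[-51,140,-40,-0.055],[-63,174,-40,-0.068]]]}}

```text
t: 9.58
tcp_pos: [0.5244, -0.1884, 0.183]
tool_rot: [0.996, 0.084, 0.002, 0.002]
force: [0.6, 0.1, 0.0]
finger_gap: 0.714
gripper_force: 0.0
```

Emit:
{"name": "drive_tool", "arguments": {"deltas": [[[-18,35,-12,0],[-36,70,-24,0],[-46,94,-30,0],[-46,94,-30,0],[-46,94,-30,0]]]}}

```text
t: 10.0
tcp_pos: [0.4937, -0.288, 0.2112]
tool_rot: [0.997, 0.082, 0.001, 0.001]
force: [0.7, -0.3, -0.4]
finger_gap: 0.713
gripper_force: 0.0
```

Run:
```python
from h import *
plan(); c=cam("wrist"); im=snap("wrist","w6.png"); hsv=cv2.cvtColor(im,cv2.COLOR_RGB2HSV); V=hsv[:,:,2].astype(int);S=hsv[:,:,1]
P=proj("wrist",[[*loc(CASE,5,-59)/1000,.114]],c)[0]; print("jar expect",P)
x,y=P.astype(int); k=np.zeros(V.shape,bool); k[max(y-60,0):y+60,x-60:x+60]=1
for a,p in blobs(k&(abs(V-184)<7)&(S<40),400): 
    (u,v),r=cv2.minEnclosingCircle(p.astype(np.float32)); q=plane("wrist",[[u,v]],.114,c)[0]*1000; print(a,u,v,r,q,inv(CASE,q))
h=proj("wrist",[[CASE[0]/1000,CASE[1]/1000,.08]],c)[0]; x,y=h.astype(int); k[:]=0; k[max(y-60,0):y+60,x-30:x+30]=1
for a,p in blobs(k&(V<45),300): print("handle",a,*rect(plane("wrist",p,.08,c)))
t=snap("top","t6.png")
cv2.imwrite("pics/v6.png",cv2.resize(np.hstack([im,t]),(800,300))[:,:,::-1])
```

```text
t 10.00 tcp [ 493.7 -288.   211.2] yaw 0.1645 F [ 0.7 -0.3 -0.4] gap 0.713 gf 0.0
jar expect [398.63302363 137.65798557]
832.5 404.0 144.5 27.189250946044922 [ 569.91413515 -339.79527832  114.        ] [ 4.82544667e-02 -6.31930316e+01]
handle 1192.0 [ 559.4 -276.5] [57.1 14.7] 0.1663
```

View pics/v6.png

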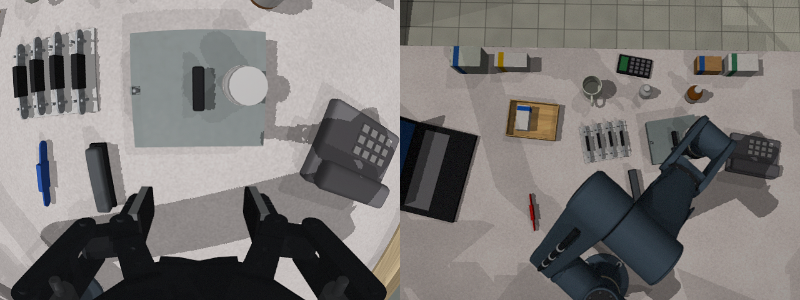

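The carton stands in the tray. The jar is still at case-local (5,-59), and the left pin shows at about (216,144) in full-size wrist pixels. I take the jar next.

Run:
```python
from h import *
j=loc(CASE,4.7,-58.8); a=loc(TRAY,0,-42)
print(j,a); plan((*j,120,.168),(*j,36,.168),(*j,125,.168),(575,-200,130,.13),(590,-20,130,.05),(610,140,130,-.05),(*a,110,-.094),(*a,-12,-.094))
```

```text
[ 573.76582699 -334.68627326] [630.35781152 247.28541941]
t 10.10 tcp [ 493.6 -285.2  210.2] yaw 0.1678 F [ 0.6  0.2 -0.3] gap 0.715 gf 0.0
[70.8, 62.2, 90.2] -0.0002 rows>=3.1
[0.0, 0.0, 84.0] -0.0 rows>=2.0
[0.0, 0.0, -89.0] -0.0 rows>=2.1
[23.7, -132.6, -5.0] 0.038 rows>=3.2
[38.2, -176.5, -0.0] 0.08 rows>=4.3
[28.0, -158.8, -0.0] 0.1 rows>=3.9
[15.0, -108.2, 20.0] 0.044 rows>=2.7
[0.0, -0.0, 122.0] -0.0 rows>=2.9
```

Emit:
{"name": "drive_tool", "arguments": {"deltas": [[[24,21,30,0],[48,42,60,0],[71,62,90,0],[71,62,90,0],[71,62,90,0]]], "jaw": 63}}

```text
t: 10.52
tcp_pos: [0.5739, -0.3328, 0.1161]
tool_rot: [0.996, 0.085, -0.003, -0.003]
force: [-0.5, 1.3, 0.4]
finger_gap: 0.738
gripper_force: 0.0
```

Emit:
{"name": "drive_tool", "arguments": {"deltas": [[[0,0,25,0],[0,0,48,0],[0,0,68,0],[0,0,80,0],[0,0,84,0]]]}}

```text
t: 10.93
tcp_pos: [0.5731, -0.3334, 0.036]
tool_rot: [0.996, 0.084, -0.001, -0.001]
force: [0.1, 0.1, 0.0]
finger_gap: 0.738
gripper_force: 0.0
```

Emit:
{"name": "drive_tool", "arguments": {"deltas": [[[0,0,0,0],[0,0,0,0],[0,0,0,0],[0,0,0,0],[0,0,0,0]]], "jaw": 40}}

```text
t: 11.35
tcp_pos: [0.5747, -0.3358, 0.0374]
tool_rot: [0.996, 0.084, 0.001, 0.001]
force: [0.0, 0.1, -1.7]
finger_gap: 0.61
gripper_force: 26.4
```

Run:
```python
from h import *
a=loc(TRAY,0,-42); p=state()[1]
plan((p[0],p[1],125,.168),(575,-200,130,.13),(590,-20,130,.05),(610,140,130,-.05),(*a,110,-.094),(*a,20,-.094))
```

```text
t 11.35 tcp [ 574.7 -335.8   37.4] yaw 0.1678 F [ 0.   0.1 -1.7] gap 0.610 gf 26.4
[0.0, 0.0, -87.6] -0.0002 rows>=2.1
[23.0, -133.8, -5.0] 0.038 rows>=3.3
[38.2, -176.5, -0.0] 0.08 rows>=4.3
[28.0, -158.8, -0.0] 0.1 rows>=3.9
[15.0, -108.2, 20.0] 0.044 rows>=2.7
[0.0, -0.0, 90.0] -0.0 rows>=2.2
```

Emit:
{"name": "drive_tool", "arguments": {"deltas": [[[0,0,-15,0],[0,0,-40,0],[0,0,-70,0],[0,0,-88,0],[0,0,-88,0]]]}}

```text
t: 11.77
tcp_pos: [0.5772, -0.3378, 0.13]
tool_rot: [0.996, 0.084, 0.004, 0.004]
force: [0.4, -0.4, -1.3]
finger_gap: 0.615
gripper_force: 26.9
```

Emit:
{"name": "drive_tool", "arguments": {"deltas": [[[5,-25,-1,0],[11,-60,-2,0.01],[17,-95,-3,0.02],[23,-134,-5,0.038],[23,-134,-5,0.038]]]}}

```text
t: 12.18
tcp_pos: [0.5718, -0.1912, 0.1282]
tool_rot: [0.998, 0.067, -0.003, -0.004]
force: [-0.3, 0.6, -2.0]
finger_gap: 0.611
gripper_force: 26.9
```

Emit:
{"name": "drive_tool", "arguments": {"deltas": [[[8,-35,0,0.016],[15,-70,0,0.03],[23,-106,0,0.05],[31,-141,0,0.065],[38,-176,0,0.08]]]}}

```text
t: 12.6
tcp_pos: [0.5889, -0.0185, 0.1286]
tool_rot: [1.0, 0.024, -0.001, -0.0]
force: [1.9, 0.3, -1.5]
finger_gap: 0.615
gripper_force: 27.0
```

Emit:
{"name": "drive_tool", "arguments": {"deltas": [[[6,-32,0,0.02],[11,-64,0,0.04],[17,-96,0,0.06],[22,-128,0,0.08],[28,-159,0,0.1]]]}}

```text
t: 13.02
tcp_pos: [0.6086, 0.1417, 0.1284]
tool_rot: [1.0, -0.025, -0.001, 0.0]
force: [0.0, -0.1, -1.0]
finger_gap: 0.614
gripper_force: 27.0
```

Emit:
{"name": "drive_tool", "arguments": {"deltas": [[[4,-30,5,0.01],[8,-60,10,0.03],[12,-88,15,0.044],[15,-108,20,0.044],[15,-108,20,0.044]]]}}

```text
t: 13.43
tcp_pos: [0.629, 0.2514, 0.1072]
tool_rot: [0.999, -0.045, -0.001, -0.001]
force: [0.7, -0.4, -1.6]
finger_gap: 0.614
gripper_force: 27.0
```

Emit:
{"name": "drive_tool", "arguments": {"deltas": [[[0,0,0,0],[0,0,20,0],[0,0,50,0],[0,0,70,0],[0,0,70,0]]]}}

```text
t: 13.85
tcp_pos: [0.6256, 0.2447, 0.0345]
tool_rot: [0.999, -0.048, -0.005, 0.002]
force: [-1.0, -0.1, -1.8]
finger_gap: 0.613
gripper_force: 27.0
```

Run:
```python
from h import *
a=loc(TRAY,0,-42); print(inv(TRAY,state()[1])); snap("wrist","w7.png")
plan((*a,-12,-.094))
```

```text
[ -4.4904996  -45.06188098]
t 13.90 tcp [627.3 245.2  36.8] yaw -0.0956 F [-0.6 -0.4 -0.6] gap 0.613 gf 27.0
[2.8, -2.3, 48.8] -0.0016 rows>=1.2
```

Emit:
{"name": "drive_tool", "arguments": {"deltas": [[[2,-1,15,0],[3,-2,28,0],[3,-2,38,0],[3,-2,44,0],[3,-2,47,0]]]}}

```text
t: 14.32
tcp_pos: [0.6323, 0.2488, -0.0088]
tool_rot: [0.999, -0.047, -0.001, 0.0]
force: [0.1, 0.7, -1.7]
finger_gap: 0.611
gripper_force: 27.0
```

Emit:
{"name": "drive_tool", "arguments": {"deltas": [[[0,0,0,0],[0,0,0,0]]]}}

```text
t: 14.48
tcp_pos: [0.6332, 0.2491, -0.0074]
tool_rot: [0.999, -0.047, 0.0, -0.0]
force: [-0.6, 1.0, -1.4]
finger_gap: 0.615
gripper_force: 27.0
```

Emit:
{"name": "drive_tool", "arguments": {"deltas": [[[0,0,0,0],[0,0,0,0],[0,0,0,0]]], "jaw": 62}}

```text
t: 14.73
tcp_pos: [0.6338, 0.2492, -0.0065]
tool_rot: [0.999, -0.047, 0.001, -0.0]
force: [0.7, -0.6, 1.0]
finger_gap: 0.725
gripper_force: 0.0
```

Emit:
{"name": "drive_tool", "arguments": {"deltas": [[[0,0,-20,0],[0,0,-50,0],[0,0,-85,0],[0,0,-120,0],[0,0,-150,0]]]}}

```text
t: 15.15
tcp_pos: [0.6337, 0.2491, 0.1455]
tool_rot: [0.999, -0.047, 0.001, -0.0]
force: [1.2, 0.3, 0.4]
finger_gap: 0.724
gripper_force: 0.0
```

Run:
```python
from h import *
plan((600,90,150,0),(570,-80,170,.1),(530,-230,210,.168),(500,-280,215,.168))
```

```text
t 15.15 tcp [633.7 249.1 145.5] yaw -0.0942 F [1.2 0.3 0.4] gap 0.724 gf 0.0
[-18.6, 161.6, -4.5] -0.0942 rows>=3.9
[-30.0, 170.0, -20.0] -0.1 rows>=4.2
[-54.8, 145.3, -40.0] -0.068 rows>=3.8
[-37.9, 44.3, -5.0] -0.0 rows>=1.4
```

Emit:
{"name": "drive_tool", "arguments": {"deltas": [[[-4,35,0,-0.02],[-8,70,0,-0.04],[-12,105,0,-0.06],[-15,135,0,-0.08],[-19,162,-5,-0.094]]], "jaw": 40}}

```text
t: 15.57
tcp_pos: [0.598, 0.0877, 0.1476]
tool_rot: [1.0, 0.0, -0.0, 0.0]
force: [0.4, -0.3, 0.8]
finger_gap: 0.462
gripper_force: 0.0
```

Emit:
{"name": "drive_tool", "arguments": {"deltas": [[[-6,35,-4,-0.02],[-12,70,-8,-0.04],[-18,105,-12,-0.06],[-24,138,-16,-0.08],[-30,170,-20,-0.1]]]}}

```text
t: 15.98
tcp_pos: [0.5686, -0.0823, 0.1684]
tool_rot: [0.999, 0.05, 0.001, 0.0]
force: [0.9, 0.4, 1.0]
finger_gap: 0.469
gripper_force: 0.0
```

Emit:
{"name": "drive_tool", "arguments": {"deltas": [[[-11,30,-8,-0.01],[-22,60,-16,-0.03],[-33,90,-24,-0.04],[-44,120,-32,-0.055],[-55,145,-40,-0.068]]]}}

```text
t: 16.4
tcp_pos: [0.5283, -0.2326, 0.2087]
tool_rot: [0.996, 0.084, 0.001, 0.001]
force: [0.3, 0.4, 0.7]
finger_gap: 0.471
gripper_force: 0.0
```

Emit:
{"name": "drive_tool", "arguments": {"deltas": [[[-18,22,-2,0],[-38,44,-5,0],[-38,44,-5,0],[-38,44,-5,0],[-38,44,-5,0]]]}}

```text
t: 16.82
tcp_pos: [0.4985, -0.2797, 0.2128]
tool_rot: [0.997, 0.084, 0.0, -0.0]
force: [0.8, 0.0, -0.1]
finger_gap: 0.471
gripper_force: 0.0
```

```bash
cat >> h.py <<'E'
def findrect(im,n,c,xy,z,half,mask,amin):
    """largest blob of mask in window round the projected point"""
    u,v=proj(n,[[xy[0]/1000,xy[1]/1000,z]],c)[0].astype(int); k=np.zeros(mask.shape,bool); k[max(v-half[1],0):v+half[1],max(u-half[0],0):u+half[0]]=1
    return [(a,p,rect(plane(n,p,z,c))) for a,p in blobs(k&mask,amin)]
E
python3 - <<'E'
from h import *
plan(); c=cam("wrist"); im=snap("wrist","w8.png"); hsv=cv2.cvtColor(im,cv2.COLOR_RGB2HSV); V=hsv[:,:,2].astype(int); S=hsv[:,:,1].astype(int);H=hsv[:,:,0].astype(int)
for a,p,r in findrect(im,"wrist",c,CASE,.08,(30,60),V<45,300): print("handle",a,r)
g=cv2.morphologyEx(((H>70)&(H<110)&(V>40)&(S>10)|(V<45)).astype(np.uint8),cv2.MORPH_OPEN,np.ones((5,5)))
g=cv2.morphologyEx(g,cv2.MORPH_CLOSE,np.ones((13,13)))>0
for a,p,r in findrect(im,"wrist",c,CASE,.054,(140,115),g,5000): print("cover",a,p.min(0),p.max(0),r)
t=snap("top","t8.png"); cv2.imwrite("pics/v8.png",cv2.resize(np.hstack([im,t[100:340,120:440].repeat(2,0).repeat(2,1)]),(800,300))[:,:,::-1])
h=loc(CASE,0,0); plan((*h,90,.167),(*h,25,.167),(*h,140,.167))
E
```

```text
t 16.82 tcp [ 498.5 -279.7  212.8] yaw 0.1672 F [ 0.8  0.  -0.1] gap 0.471 gf 0.0
handle 1185.5 (array([ 559.5, -276.2]), array([57.5, 14.7]), np.float64(0.1724))
cover 31758.5 [217.  54.] [432. 240.] (array([ 559.3, -276.5]), array([194.7, 170.8]), np.float64(-1.3961))
t 16.92 tcp [ 498.8 -278.8  212.5] yaw 0.1691 F [-0.5  0.8 -0.4] gap 0.465 gf 0.0
[59.8, 8.9, 122.5] 0.0021 rows>=3.3
[0.0, 0.0, 65.0] -0.0 rows>=1.6
[0.0, 0.0, -115.0] -0.0 rows>=2.8
```

View pics/v8.png

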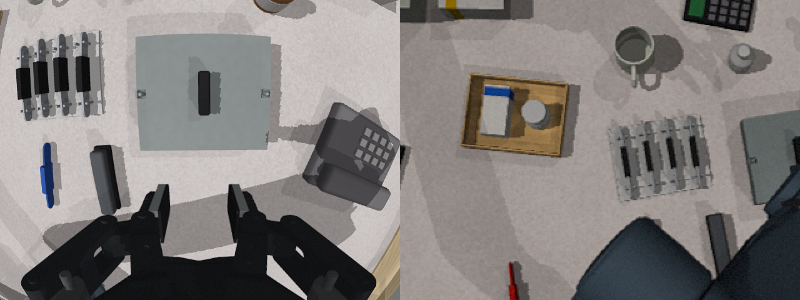

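Carton and jar both stand upright in the tray. The cover is still seated, its centre at (559.3,-276.5) with yaw 0.173. I grip its handle.

Emit:
{"name": "drive_tool", "arguments": {"deltas": [[[20,3,40,0],[40,6,80,-0.002],[60,8,110,-0.003],[60,8,122,-0.003],[60,8,122,-0.003]]]}}

```text
t: 17.33
tcp_pos: [0.5574, -0.2745, 0.086]
tool_rot: [0.996, 0.087, -0.003, -0.003]
force: [-0.7, -0.7, 0.2]
finger_gap: 0.467
gripper_force: 0.0
```

Emit:
{"name": "drive_tool", "arguments": {"deltas": [[[0,0,20,0],[0,0,40,0],[0,0,55,0],[0,0,62,0],[0,0,65,0]]]}}

```text
t: 17.75
tcp_pos: [0.5587, -0.2775, 0.026]
tool_rot: [0.996, 0.086, -0.0, -0.0]
force: [0.3, 0.1, -0.1]
finger_gap: 0.469
gripper_force: 0.0
```

Emit:
{"name": "drive_tool", "arguments": {"deltas": [[[0,0,0,0],[0,0,0,0],[0,0,0,0],[0,0,0,0],[0,0,0,0]]], "jaw": 5, "force": 60}}

```text
t: 18.17
tcp_pos: [0.5598, -0.2784, 0.0272]
tool_rot: [0.996, 0.085, 0.001, 0.001]
force: [-0.8, -0.2, 6.6]
finger_gap: 0.169
gripper_force: 62.1
```

Run:
```python
from h import *
plan()
```

```text
t 18.17 tcp [ 559.8 -278.4   27.2] yaw 0.1709 F [-0.8 -0.2  6.6] gap 0.169 gf 62.1
```

Emit:
{"name": "drive_tool", "arguments": {"deltas": [[[0,0,-8,0],[0,0,-18,0],[0,0,-32,0],[0,0,-55,0],[0,0,-80,0]]]}}

```text
t: 18.58
tcp_pos: [0.5579, -0.2771, 0.1055]
tool_rot: [0.996, 0.085, -0.001, -0.001]
force: [0.4, -0.4, -3.5]
finger_gap: 0.173
gripper_force: 60.7
```

Emit:
{"name": "drive_tool", "arguments": {"deltas": [[[0,0,-15,0],[0,0,-30,0],[0,0,-30,0],[0,0,-30,0]]]}}

```text
t: 18.92
tcp_pos: [0.5593, -0.2781, 0.1366]
tool_rot: [0.996, 0.085, 0.001, 0.001]
force: [-0.1, -0.8, -4.0]
finger_gap: 0.169
gripper_force: 60.9
```

Run:
```python
from h import *
plan((540,-110,140,.12),(515,50,140,.06),(475,190,135,0),(454,269,110,0),(454,269,5,0),(454,269,-21,0))
```

```text
t 18.92 tcp [ 559.3 -278.1  136.6] yaw 0.1709 F [-0.1 -0.8 -4. ] gap 0.169 gf 60.9
[9.5, -169.0, -3.4] 0.0509 rows>=4.1
[-5.7, -161.8, -0.0] 0.06 rows>=3.9
[-31.5, -142.1, 5.0] 0.06 rows>=3.5
[-21.0, -79.0, 25.0] -0.0 rows>=2.0
[0.0, 0.0, 105.0] -0.0 rows>=2.5
[0.0, 0.0, 26.0] -0.0 rows>=0.6
```

Cover held: the wrist force carries its 3.5–4 N weight. I carry it aside.

Emit:
{"name": "drive_tool", "arguments": {"deltas": [[[2,-25,-3,0],[4,-60,-3,0.01],[6,-96,-3,0.03],[8,-132,-3,0.04],[10,-169,-3,0.051]]]}}

```text
t: 19.33
tcp_pos: [0.5385, -0.108, 0.137]
tool_rot: [0.998, 0.059, -0.001, -0.001]
force: [1.0, 1.0, -2.8]
finger_gap: 0.169
gripper_force: 60.8
```

Emit:
{"name": "drive_tool", "arguments": {"deltas": [[[-1,-33,0,0.012],[-2,-66,0,0.024],[-3,-99,0,0.036],[-5,-131,0,0.048],[-6,-162,0,0.06]]]}}

```text
t: 19.75
tcp_pos: [0.5128, 0.0522, 0.1372]
tool_rot: [1.0, 0.03, -0.002, -0.0]
force: [1.5, 0.3, -3.0]
finger_gap: 0.172
gripper_force: 60.9
```

Emit:
{"name": "drive_tool", "arguments": {"deltas": [[[-7,-30,1,0.012],[-14,-60,2,0.024],[-21,-90,3,0.036],[-27,-118,4,0.048],[-32,-142,5,0.06]]]}}

```text
t: 20.17
tcp_pos: [0.4722, 0.1919, 0.1322]
tool_rot: [1.0, -0.0, -0.002, 0.0]
force: [-0.3, -0.5, -3.6]
finger_gap: 0.169
gripper_force: 60.8
```

Emit:
{"name": "drive_tool", "arguments": {"deltas": [[[-7,-26,8,0],[-14,-52,16,0],[-21,-79,25,0],[-21,-79,25,0],[-21,-79,25,0]]]}}

```text
t: 20.58
tcp_pos: [0.4514, 0.27, 0.1068]
tool_rot: [1.0, 0.002, -0.002, 0.001]
force: [-0.3, -0.6, -2.9]
finger_gap: 0.17
gripper_force: 60.8
```

Emit:
{"name": "drive_tool", "arguments": {"deltas": [[[0,0,20,0],[0,0,45,0],[0,0,70,0],[0,0,90,0],[0,0,90,0]]]}}

```text
t: 21.0
tcp_pos: [0.4509, 0.2671, 0.015]
tool_rot: [1.0, -0.001, -0.004, 0.001]
force: [-0.6, -0.9, -4.1]
finger_gap: 0.171
gripper_force: 60.7
```

Run:
```python
from h import *
plan((454,269,-21,0))
```

```text
t 21.00 tcp [450.9 267.1  15. ] yaw -0.0017 F [-0.6 -0.9 -4.1] gap 0.171 gf 60.7
[3.1, -1.9, 36.0] -0.0017 rows>=0.9
```

Emit:
{"name": "drive_tool", "arguments": {"deltas": [[[2,-1,12,0],[3,-2,22,0],[3,-2,30,0],[3,-2,34,0],[3,-2,36,0]]]}}

```text
t: 21.42
tcp_pos: [0.4563, 0.2712, -0.0178]
tool_rot: [1.0, -0.0, -0.0, 0.0]
force: [0.6, -0.8, -3.2]
finger_gap: 0.169
gripper_force: 60.9
```

Emit:
{"name": "drive_tool", "arguments": {"deltas": [[[0,0,2,0],[0,0,3,0]]]}}

```text
t: 21.58
tcp_pos: [0.4566, 0.2715, -0.0203]
tool_rot: [1.0, -0.0, 0.0, -0.0]
force: [-0.7, 0.1, -2.8]
finger_gap: 0.177
gripper_force: 60.9
```

Emit:
{"name": "drive_tool", "arguments": {"deltas": [[[0,0,1,0],[0,0,1,0],[0,0,1,0]]]}}

```text
t: 21.83
tcp_pos: [0.4566, 0.2715, -0.0208]
tool_rot: [1.0, -0.0, 0.0, -0.0]
force: [-0.7, 0.2, 2.1]
finger_gap: 0.174
gripper_force: 61.5
```

Emit:
{"name": "drive_tool", "arguments": {"deltas": [[[0,0,0,0],[0,0,0,0],[0,0,0,0]]], "jaw": 32}}

```text
t: 22.08
tcp_pos: [0.4568, 0.2715, -0.0213]
tool_rot: [1.0, -0.0, 0.0, -0.0]
force: [-0.1, -0.4, -0.7]
finger_gap: 0.374
gripper_force: 0.0
```

Emit:
{"name": "drive_tool", "arguments": {"deltas": [[[0,0,-15,0],[0,0,-40,0],[0,0,-75,0],[0,0,-110,0],[0,0,-140,0]]]}}

```text
t: 22.5
tcp_pos: [0.4566, 0.2714, 0.1204]
tool_rot: [1.0, -0.0, 0.0, -0.0]
force: [0.9, 0.3, -0.0]
finger_gap: 0.378
gripper_force: 0.0
```

Run:
```python
from h import *
c=cam("wrist"); im=snap("wrist","w9.png"); V=cv2.cvtColor(im,cv2.COLOR_RGB2HSV)[:,:,2].astype(int)
plan((470,140,150,.08),(485,0,160,.176),(500,-130,190,.17),(510,-275,170,.17))
```

```text
t 22.55 tcp [460.3 272.9 125.7] yaw 0.0002 F [0.5 0.5 2.6] gap 0.373 gf 0.0
[9.7, 132.9, -24.3] -0.0798 rows>=3.2
[3.8, 140.8, -10.0] -0.096 rows>=3.4
[-8.0, 130.6, -30.0] 0.006 rows>=3.2
[-14.7, 144.6, 20.0] -0.0 rows>=3.5
```

Emit:
{"name": "drive_tool", "arguments": {"deltas": [[[2,33,-6,-0.02],[4,66,-12,-0.04],[6,100,-18,-0.06],[10,133,-24,-0.08],[10,133,-24,-0.08]]], "jaw": 28}}

```text
t: 22.97
tcp_pos: [0.4681, 0.1339, 0.1434]
tool_rot: [0.999, 0.038, 0.001, 0.001]
force: [1.3, -0.5, 0.5]
finger_gap: 0.323
gripper_force: 0.0
```

Emit:
{"name": "drive_tool", "arguments": {"deltas": [[[1,35,-3,-0.024],[2,70,-5,-0.048],[3,106,-8,-0.072],[4,141,-10,-0.096],[4,141,-10,-0.096]]]}}

```text
t: 23.38
tcp_pos: [0.4842, -0.0071, 0.153]
tool_rot: [0.996, 0.085, 0.002, 0.002]
force: [0.3, -0.4, -0.1]
finger_gap: 0.33
gripper_force: 0.0
```

Emit:
{"name": "drive_tool", "arguments": {"deltas": [[[0,0,0,0],[0,0,0,0],[0,0,0,0]]]}}

```text
t: 23.63
tcp_pos: [0.481, -0.0006, 0.1522]
tool_rot: [0.996, 0.088, -0.001, -0.0]
force: [-0.7, -0.6, -0.4]
finger_gap: 0.326
gripper_force: 0.0
```

Run:
```python
from h import *
plan(); c=cam("wrist"); im=snap("wrist","w10.png"); plan(); V=cv2.cvtColor(im,cv2.COLOR_RGB2HSV)[:,:,2].astype(int)
for q in((565.4,-72.8),(561.4,-26.6),(553.7,20.2),(541.5,64.5)):
    for a,p,r in findrect(im,"wrist",c,q,.038,(22,50),V<45,300): print(q,a,p.mean(0),r)
print(-c[1].T@c[2])
```

```text
t 23.63 tcp [481.   -0.6 152.2] yaw 0.1768 F [-0.7 -0.6 -0.4] gap 0.326 gf 0.0
t 23.68 tcp [481.   -0.5 152.2] yaw 0.1774 F [ 0.1  0.4 -0.4] gap 0.328 gf 0.0
(565.4, -72.8) 1496.5 [419.59776536 140.88268156] (array([562.9, -67.1]), array([59. , 18.5]), np.float64(0.1755))
(561.4, -26.6) 1238.0 [365.26436782 132.99425287] (array([560.2, -23.3]), array([58.2, 14.1]), np.float64(0.189))
(553.7, 20.2) 1011.0 [305.67241379 131.55172414] (array([552.8,  21.8]), array([58.6, 11.3]), np.float64(0.1899))
(541.5, 64.5) 1355.0 [248.79775281 138.02808989] (array([540.6,  64.5]), array([59.3, 15.9]), np.float64(0.1577))
[0.55470329 0.01280599 0.32711888]
```

Emit:
{"name": "drive_tool", "arguments": {"deltas": [[[-3,33,-4,0],[-6,66,-8,0],[-9,99,-12,0],[-13,132,-16,0.003],[-17,165,-20,0.006]]]}}

```text
t: 24.1
tcp_pos: [0.4938, -0.167, 0.1726]
tool_rot: [0.996, 0.086, -0.0, -0.0]
force: [1.3, -0.6, -0.3]
finger_gap: 0.332
gripper_force: 0.0
```

Emit:
{"name": "drive_tool", "arguments": {"deltas": [[[-2,36,0,0],[-5,72,0,0],[-8,110,0,0],[-8,110,0,0],[-8,110,0,0]]]}}

```text
t: 24.52
tcp_pos: [0.5049, -0.2778, 0.1721]
tool_rot: [0.996, 0.084, 0.0, -0.0]
force: [0.2, 0.8, -0.7]
finger_gap: 0.332
gripper_force: 0.0
```

```bash
sed -i 's/^CASE=.*/CASE=(559.4,-276.7,.171); TRAY=(634.3,289.1,-.094)/' h.py
python3 - <<'E'
from h import *
plan(); c=cam("wrist"); im=snap("wrist","w11.png"); plan(); print(-c[1].T@c[2])
for x,y,z in((0,91,62),(0,-91,62),(0,0,6),(-52,54,37),(52,54,37),(-52,-54,37),(52,-54,37)): print((x,y),proj("wrist",[[*loc(CASE,x,y)/1000,z/1000]],c)[0].round(1))
cv2.imwrite("pics/w11c.png",cv2.resize(im[20:270,180:480],(720,600),interpolation=cv2.INTER_CUBIC)[:,:,::-1])
E
```

```text
t 24.52 tcp [ 504.9 -277.8  172.1] yaw 0.1684 F [ 0.2  0.8 -0.7] gap 0.332 gf 0.0
t 24.57 tcp [ 504.3 -276.1  171.9] yaw 0.1700 F [ 0.5 -0.9 -0.6] gap 0.327 gf 0.0
[ 0.5785825  -0.26496705  0.34712186]
(0, 91) [212.  161.4]
(0, -91) [442.8 161.5]
(0, 0) [326.6 154.3]
(-52, 54) [264.7 217.7]
(52, 54) [261.7  95.7]
(-52, -54) [389.5 217.5]
(52, -54) [392.6  96.1]
```

View pics/w11c.png

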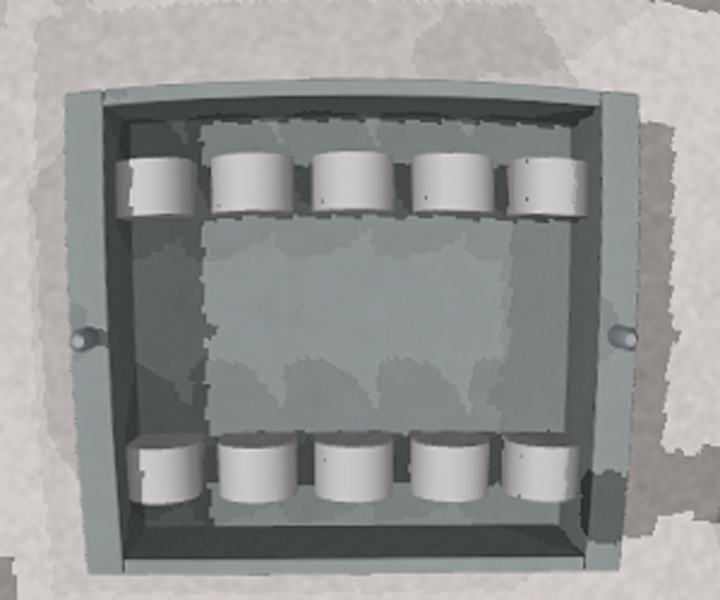

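Wrist crop: both combs show five white teeth each, and the pins are at crop (82,341) and (628,339). That is full-frame (214,162) and (442,161), as predicted. Now I fit the comb teeth to get the slot line.

Run:
```python
from h import *
im=cv2.imread("pics/w11.png"); hsv=cv2.cvtColor(im,cv2.COLOR_BGR2HSV); V=hsv[:,:,2].astype(int); S=hsv[:,:,1].astype(int)
c=cam("wrist") # arm not moved since
k=np.zeros(V.shape,bool); k[75:235,228:426]=1
m=k&(V>125)&(S<25)
B=[(a,p) for a,p in blobs(m,300)]
L=[]
for a,p in B:
    q=plane("wrist",p,.032,c)*1000; l=np.array([inv(CASE,x) for x in q]); mid=(l.max(0)+l.min(0))/2; L.append((mid,(l.max(0)-l.min(0)).round(1))); 
for l in sorted(L,key=lambda l:(l[0][0]>0,l[0][1])): print(l[0].round(1),l[1])
print("cam local",inv(CASE,(-c[1].T@c[2])[:2]*1000))
```

```text
[-55.  -12.3] [ 27.3 134.5]
[-53.4  71. ] [20.8 19.5]
[ 56.5 -11.8] [ 30.8 133.6]
[ 0.9 -9. ] [ 78.2 130.6]
[51.4 71.7] [20.5 19.9]
cam local [20.78406716 10.01160017]
```

Run:
```python
from h import *
im=cv2.imread("pics/w11.png"); V=cv2.cvtColor(im,cv2.COLOR_BGR2GRAY).astype(float); c=cam("wrist")
for r,name in((97,"x+52"),(218,"x-52")):
    row=V[r-3:r+4].mean(0); m=row>145
    ed=np.flatnonzero(np.diff(m[228:428].astype(int)))+228
    print(name,[ (int(e),inv(CASE,plane("wrist",[[e+.5,r]],.031,c)[0]*1000)[1].round(1)) for e in ed])
```

```text
x+52 [(233, np.float64(81.4)), (253, np.float64(64.1)), (268, np.float64(51.4)), (296, np.float64(27.9)), (310, np.float64(16.2)), (339, np.float64(-8.0)), (352, np.float64(-18.8)), (382, np.float64(-44.2)), (393, np.float64(-53.7)), (420, np.float64(-77.4))]
x-52 [(238, np.float64(80.6)), (257, np.float64(63.4)), (271, np.float64(50.9)), (298, np.float64(27.2)), (311, np.float64(15.8)), (339, np.float64(-8.7)), (351, np.float64(-19.2)), (380, np.float64(-44.9)), (391, np.float64(-54.9)), (416, np.float64(-77.9))]
```

Run:
```python
from h import *
im=cv2.imread("pics/w11.png"); V=cv2.cvtColor(im,cv2.COLOR_BGR2GRAY).astype(float); c=cam("wrist")
for r in(97,218): print(r,V[r-3:r+4].mean(0)[226:428].round(0).astype(int).tolist())
print("wall",V[185:192].mean(0)[200:236].astype(int).tolist(),V[185:192].mean(0)[415:455].astype(int).tolist())
for r in (157,160,162,164): print(V[r,205:228].astype(int).tolist(),V[r,430:452].astype(int).tolist())
print([(u,inv(CASE,plane("wrist",[[u,188]],.048,c)[0]*1000).round(1).tolist()) for u in(205,225,430,450)])
```

```text
97 [67, 67, 90, 104, 110, 114, 118, 119, 149, 192, 203, 203, 202, 201, 199, 198, 196, 194, 191, 188, 185, 181, 177, 172, 167, 161, 155, 148, 140, 131, 124, 121, 116, 107, 98, 93, 79, 75, 73, 72, 70, 81, 134, 168, 174, 181, 185, 189, 192, 195, 198, 200, 201, 202, 202, 201, 201, 199, 197, 195, 194, 191, 188, 185, 182, 177, 172, 167, 161, 154, 148, 138, 128, 123, 119, 107, 85, 75, 73, 72, 71, 72, 70, 84, 127, 162, 167, 173, 180, 184, 188, 191, 193, 197, 200, 201, 202, 202, 202, 201, 200, 199, 197, 195, 193, 190, 187, 184, 180, 175, 170, 165, 158, 151, 141, 130, 123, 111, 88, 73, 73, 74, 73, 74, 72, 96, 137, 153, 161, 167, 172, 178, 183, 185, 190, 193, 196, 199, 202, 202, 202, 202, 201, 200, 199, 198, 196, 194, 192, 189, 185, 182, 176, 172, 166, 158, 150, 138, 127, 111, 71, 73, 73, 73, 73, 87, 130, 130, 146, 154, 162, 167, 172, 177, 182, 186, 189, 192, 196, 198, 200, 202, 202, 202, 202, 200, 199, 198, 197, 194, 192, 189, 182, 170, 148, 135, 128, 118, 102, 91, 90, 92]
218 [150, 144, 95, 65, 67, 66, 64, 94, 106, 111, 116, 119, 131, 160, 191, 202, 200, 198, 197, 195, 194, 192, 189, 187, 184
[... 1468 characters left out ...]
9, 151, 119, 92, 90, 86, 84, 81, 81, 83, 100, 99, 98, 69, 68, 68] [141, 142, 143, 115, 108, 114, 114, 117, 123, 127, 137, 161, 167, 171, 156, 91, 143, 141, 142, 144, 144, 144]
[176, 176, 175, 166, 145, 162, 171, 173, 175, 170, 93, 92, 90, 86, 81, 83, 90, 99, 98, 99, 72, 69, 68] [142, 143, 143, 129, 106, 101, 106, 112, 118, 124, 141, 167, 170, 170, 161, 126, 142, 141, 138, 138, 138, 140]
[180, 179, 178, 170, 141, 126, 150, 160, 150, 116, 91, 85, 82, 86, 113, 139, 142, 143, 140, 94, 81, 67, 69] [142, 142, 142, 143, 142, 132, 111, 98, 102, 108, 107, 116, 119, 121, 106, 137, 140, 138, 135, 135, 137, 139]
[(205, [-23.7, 104.5]), (225, [-24.2, 87.0]), (430, [-24.0, -83.5]), (450, [-23.4, -101.5])]
```

The pose readings jitter by 1–2 mm, so I average over several pictures, each with its own pose.

```bash
cat >> h.py <<'E'
def cross(row,a,b,th):
    """subpixel crossings of th between a and b"""
    o=[]
    for i in range(a,b):
        if (row[i]-th)*(row[i+1]-th)<0: o.append(i+(th-row[i])/(row[i+1]-row[i]))
    return o
def caseshot(n=8):
    R=[]
    for _ in range(n):
        c=cam("wrist"); V=cv2.cvtColor(np.array(vision.snapshot("wrist")),cv2.COLOR_RGB2GRAY).astype(float); res=[]
        for x in(52,-52):
            for y in(18,-18,-54):
                u,v=proj("wrist",[[*loc(CASE,x,y)/1000,.022]],c)[0]; u=int(round(u)); v=int(round(v))
                row=V[v-3:v+4].mean(0); e=cross(row,u-12,u+12,102)
                if len(e)==2: res.append([*inv(CASE,plane("wrist",[[(e[0]+e[1])/2,v]],.022,c)[0]*1000),y])
        r=np.array(res)
        if len(r)<4: continue
        d=r[:,1]-r[:,2]; A=np.c_[np.ones(len(r)),r[:,0]]; s=np.linalg.lstsq(A,d,rcond=None)[0]; R.append([*s,np.abs(d-A@s).max(),len(r)])
    R=np.array(R); return R
E
python3 - <<'E'
from h import *
R=caseshot(10); print(R.round(4)); print("dy, dyaw",R.mean(0)); plan()
E
```

```text
[[6.014e-01 3.600e-03 2.809e-01 6.000e+00]
 [5.668e-01 2.900e-03 2.936e-01 6.000e+00]
 [5.454e-01 1.800e-03 2.891e-01 6.000e+00]
 [5.617e-01 2.000e-03 2.042e-01 6.000e+00]
 [5.452e-01 2.800e-03 2.046e-01 6.000e+00]
 [5.651e-01 3.800e-03 2.626e-01 6.000e+00]
 [5.549e-01 2.000e-03 2.255e-01 6.000e+00]
 [6.077e-01 3.600e-03 2.442e-01 6.000e+00]
 [5.238e-01 2.000e-03 2.105e-01 6.000e+00]
 [6.208e-01 2.600e-03 2.354e-01 6.000e+00]]
dy, dyaw [5.69270880e-01 2.71167850e-03 2.45067985e-01 6.00000000e+00]
t 25.07 tcp [ 504.5 -276.6  172.6] yaw 0.1705 F [-0.2  0.3 -0.3] gap 0.324 gf 0.0
```

Settled readings agree to 0.1 mm: case (559.3,-276.1), yaw 0.1737. Next I fetch the first spatula, at (562.9,-70.3).

```bash
sed -i 's/^CASE=.*/CASE=(559.3,-276.1,.1737); TRAY=(634.3,289.1,-.094)/' h.py
python3 - <<'E'
from h import *
plan((535,-160,120,.175),(562.5,-70.3,90,.178),(562.5,-70.3,-2,.178))
E
```

```text
t 25.07 tcp [ 504.5 -276.6  172.6] yaw 0.1705 F [-0.2  0.3 -0.3] gap 0.324 gf 0.0
[49.8, -109.8, 52.6] -0.0045 rows>=3.2
[42.7, -83.5, 30.0] -0.003 rows>=2.4
[0.0, 0.0, 92.0] -0.0 rows>=2.2
```

Emit:
{"name": "drive_tool", "arguments": {"deltas": [[[16,-36,17,0],[33,-72,34,-0.003],[50,-110,52,-0.005],[50,-110,52,-0.005],[50,-110,52,-0.005]]]}}

```text
t: 25.48
tcp_pos: [0.5343, -0.1572, 0.1192]
tool_rot: [0.996, 0.089, -0.002, -0.001]
force: [0.4, -0.3, -0.6]
finger_gap: 0.332
gripper_force: 0.0
```

Emit:
{"name": "drive_tool", "arguments": {"deltas": [[[20,-40,15,0],[43,-83,30,-0.003],[43,-83,30,-0.003],[43,-83,30,-0.003],[43,-83,30,-0.003]]]}}

```text
t: 25.9
tcp_pos: [0.5638, -0.072, 0.091]
tool_rot: [0.996, 0.089, 0.001, 0.001]
force: [-0.2, -0.1, 0.8]
finger_gap: 0.326
gripper_force: 0.0
```

```bash
cat >> h.py <<'E'
def gripshot(guess,n=3,z=.038):
    """world y-offset of a black grip under camera, both side edges at rod-free middle"""
    for _ in range(n):
        c=cam("wrist"); im=np.array(vision.snapshot("wrist")); V=cv2.cvtColor(im,cv2.COLOR_RGB2HSV)[:,:,2].astype(int)
        for a,p,r in findrect(im,"wrist",c,guess,z,(30,70),V<45,500): print(int(a),p.min(0),p.max(0),r,"cam",(-c[1].T@c[2])[:2].round(4))
E
python3 - <<'E'
from h import *
gripshot((562.9,-70)); plan((562.5,-70.3,-2,.178))
E
```

```text
1377 [308. 196.] [325. 290.] (array([566.7, -70.5]), array([63.6, 10.8]), np.float64(0.1703)) cam [ 0.6372 -0.0581]
1433 [307. 196.] [324. 290.] (array([566.6, -70.5]), array([63.7, 10.7]), np.float64(0.1681)) cam [ 0.6371 -0.0589]
1471 [306. 196.] [323. 289.] (array([566.7, -70.3]), array([63., 11.]), np.float64(0.1666)) cam [ 0.637  -0.0593]
t 26.05 tcp [563.6 -73.1  91.4] yaw 0.1758 F [ 0.6 -0.5  0.4] gap 0.330 gf 0.0
[-0.6, -3.0, 93.4] -0.0022 rows>=2.2
```

Emit:
{"name": "drive_tool", "arguments": {"deltas": [[[0,-3,25,0],[0,-3,50,0],[0,-3,75,0.005],[0,-3,88,0.005],[0,-3,93,0.005]]]}}

```text
t: 26.47
tcp_pos: [0.5612, -0.0695, -0.0041]
tool_rot: [0.996, 0.085, -0.001, -0.0]
force: [-0.6, -0.2, 0.1]
finger_gap: 0.332
gripper_force: 0.0
```

Emit:
{"name": "drive_tool", "arguments": {"deltas": [[[0,0,0,0],[0,0,0,0],[0,0,0,0],[0,0,0,0],[0,0,0,0]]], "jaw": 2, "force": 50}}

```text
t: 26.88
tcp_pos: [0.5632, -0.0683, -0.0015]
tool_rot: [0.996, 0.086, 0.001, 0.0]
force: [-1.3, 0.0, -0.5]
finger_gap: 0.121
gripper_force: 50.1
```

Spatula held (50 N). I carry it above slot y=-54 and compare blade and slot in the wrist picture.

Run:
```python
from h import *
a=loc(CASE,0,-54); print(a)
plan((563,-68,90,.1737),(565,-200,90,.1737),(*a,75,.1737))
```

```text
[ 568.6327037  -329.28741056]
t 26.88 tcp [563.2 -68.3  -1.5] yaw 0.1728 F [-1.3  0.  -0.5] gap 0.121 gf 50.1
[-0.1, -0.4, -91.5] -0.0009 rows>=2.2
[-20.8, 130.4, -0.0] -0.0 rows>=3.2
[-18.8, 128.0, 15.0] -0.0 rows>=3.1
```

Emit:
{"name": "drive_tool", "arguments": {"deltas": [[[0,0,-15,0],[0,0,-40,0],[0,0,-70,0],[0,0,-91,0],[0,0,-91,-0.001]]]}}

```text
t: 27.3
tcp_pos: [0.566, -0.0689, 0.0935]
tool_rot: [0.996, 0.087, 0.005, 0.002]
force: [-0.1, -0.2, -0.4]
finger_gap: 0.119
gripper_force: 50.2
```

Emit:
{"name": "drive_tool", "arguments": {"deltas": [[[-4,25,0,0],[-10,60,0,0],[-15,95,0,0],[-21,130,0,0],[-21,130,0,0]]]}}

```text
t: 27.72
tcp_pos: [0.5657, -0.2069, 0.0885]
tool_rot: [0.996, 0.085, 0.002, 0.003]
force: [0.4, 0.2, -0.8]
finger_gap: 0.119
gripper_force: 50.2
```

Emit:
{"name": "drive_tool", "arguments": {"deltas": [[[-6,40,4,0],[-12,80,8,0],[-17,115,12,0],[-19,128,15,0],[-19,128,15,0]]]}}

```text
t: 28.13
tcp_pos: [0.5672, -0.3328, 0.0722]
tool_rot: [0.996, 0.085, 0.0, 0.001]
force: [-0.4, 0.5, -0.6]
finger_gap: 0.121
gripper_force: 50.1
```

Emit:
{"name": "drive_tool", "arguments": {"deltas": [[[0,0,0,0],[0,0,0,0],[0,0,0,0]]]}}

```text
t: 28.38
tcp_pos: [0.5675, -0.3267, 0.0734]
tool_rot: [0.996, 0.088, -0.001, -0.001]
force: [-0.4, 0.7, -0.6]
finger_gap: 0.119
gripper_force: 50.1
```

Run:
```python
from h import *
a=loc(CASE,0,-54); plan((*a,75,.1737))
c=cam("wrist"); im=snap("wrist","w12.png"); s,p,y=state(); print(inv(CASE,p))
V=cv2.cvtColor(im,cv2.COLOR_RGB2GRAY).astype(int)
# blade top edge z: lower edge = tcpz+7.5, top blade = +24
zt=(p[2]+7.5+24)/1000; ex=np.array([np.cos(y),np.sin(y)])
for d in(36,50,65,75):
    u,v=proj("wrist",[[*(p[:2]+d*ex)/1000,zt]],c)[0]; print("blade",d,u.round(1),v.round(1),V[int(v),int(u)-16:int(u)+17].tolist())
for yy in(-54,-18):
    u,v=proj("wrist",[[*loc(CASE,52,yy)/1000,.022]],c)[0]; print("slot",yy,u.round(1),v.round(1),V[int(v)-2:int(v)+3,int(u)-20:int(u)+21].mean(0).astype(int).tolist())
cv2.imwrite("pics/w12c.png",cv2.resize(im[60:360,160:480],(640,600))[:,:,::-1])
```

```text
t 28.38 tcp [ 567.5 -326.7   73.4] yaw 0.1756 F [-0.4  0.7 -0.6] gap 0.119 gf 50.1
[0.7, 2.7, -1.6] 0.0019 rows>=0.1
[ -0.51007935 -51.47796838]
blade 36 318.8 229.3 [160, 160, 160, 160, 160, 164, 139, 66, 10, 9, 0, 127, 179, 175, 174, 173, 174, 173, 173, 174, 177, 159, 99, 73, 9, 7, 13, 10, 10, 17, 8, 50, 104]
blade 50 318.8 194.7 [153, 155, 160, 160, 159, 150, 150, 150, 150, 150, 149, 160, 177, 175, 175, 175, 176, 175, 175, 176, 176, 158, 96, 98, 130, 153, 152, 151, 152, 151, 150, 145, 138]
blade 65 318.7 156.4 [193, 190, 187, 184, 180, 177, 171, 167, 163, 156, 147, 155, 180, 177, 177, 177, 177, 178, 176, 178, 180, 163, 116, 81, 87, 78, 83, 140, 161, 168, 174, 179, 183]
blade 75 318.7 130.5 [137, 143, 150, 152, 152, 151, 152, 152, 144, 137, 138, 138, 136, 122, 114, 115, 114, 114, 113, 114, 114, 114, 106, 113, 134, 138, 138, 138, 138, 139, 139, 138, 138]
slot -54 322.8 167.6 [193, 190, 187, 183, 180, 176, 172, 166, 162, 155, 146, 156, 178, 176, 175, 176, 175, 176, 176, 176, 178, 162, 117, 78, 87, 78, 78, 138, 160, 169, 175, 179, 183, 187, 191, 195, 197, 200, 202, 204, 206]
slot -18 263.9 168.0 [165, 161, 157, 153, 148, 143, 138, 132, 126, 119, 115, 113, 111, 108, 104, 98, 94, 88, 82, 82, 86, 96, 94, 89, 77, 77, 72, 140, 172, 180, 184, 187, 190, 192, 194, 195, 197, 199, 200, 201, 202]
```

View pics/w12c.png

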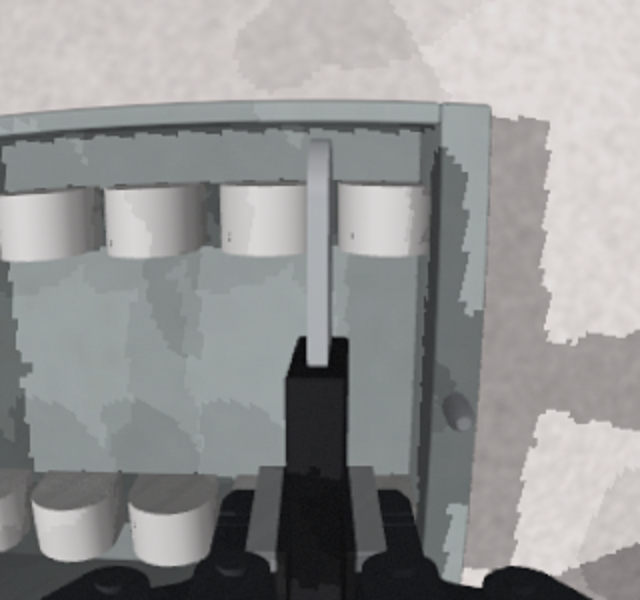

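The blade is centred on the tool line (318.3 px measured, 318.7 expected) and parallel to the slot. It sits about 2.5 mm toward +y of the slot. I shift, settle and re-read.

Emit:
{"name": "drive_tool", "arguments": {"deltas": [[[0,2.6,0,0.002],[0,2.6,0,0.002],[0,2.6,0,0.002],[0,2.6,0,0.002],[0,2.6,0,0.002]]]}}

```text
t: 28.85
tcp_pos: [0.5682, -0.3315, 0.0736]
tool_rot: [0.996, 0.086, 0.0, 0.0]
force: [0.1, -0.0, -0.2]
finger_gap: 0.123
gripper_force: 50.1
```

```bash
cat >> h.py <<'E'
def settle(n=6,f=None):
    q=[]
    for _ in range(n): vision.snapshot("scene"); s,p,y=state(); q.append([*(inv(f or CASE,p)),p[2],y,*s["force"]])
    q=np.array(q); print("local x y z yaw F",q.mean(0).round(3),"std",q.std(0).round(2)[:3],"dyaw",(CASE[2]-q.mean(0)[3]).round(4)); return q.mean(0)
E
python3 - <<'E'
from h import *
settle()
E
```

```text
local x y z yaw F [-9.0300e-01 -5.6246e+01  7.3514e+01  1.7200e-01  2.7000e-01 -2.1000e-02
 -9.1100e-01] std [0.03 0.05 0.03] dyaw 0.002
```

Emit:
{"name": "drive_tool", "arguments": {"deltas": [[[0.5,-2.2,0,-0.002],[0.5,-2.2,0,-0.002],[0.5,-2.2,0,-0.002],[0.5,-2.2,0,-0.002],[0.5,-2.2,0,-0.002]]]}}

```text
t: 29.57
tcp_pos: [0.5683, -0.3294, 0.0735]
tool_rot: [0.996, 0.087, 0.0, 0.0]
force: [-0.1, 1.1, 0.3]
finger_gap: 0.123
gripper_force: 50.1
```

Run:
```python
from h import *
settle(8)
```

```text
local x y z yaw F [ -0.371 -54.072  73.514   0.174   0.145   0.232  -1.103] std [0.01 0.02 0.01] dyaw -0.0001
```

Emit:
{"name": "drive_tool", "arguments": {"deltas": [[[0,0,8,0],[0,0,18,0],[0,0,28,0],[0,0,36,0],[0,0,40,0]]]}}

```text
t: 30.38
tcp_pos: [0.5671, -0.3284, 0.0311]
tool_rot: [0.996, 0.087, -0.001, -0.001]
force: [-0.2, -0.7, -1.0]
finger_gap: 0.12
gripper_force: 50.2
```

Emit:
{"name": "drive_tool", "arguments": {"deltas": [[[0,0,0,0],[0,0,3,0],[0,0,6,0],[0,0,9,0],[0,0,12,0]]]}}

```text
t: 30.8
tcp_pos: [0.5685, -0.3296, 0.0216]
tool_rot: [0.996, 0.087, 0.0, 0.0]
force: [-0.2, -1.0, -0.6]
finger_gap: 0.12
gripper_force: 50.2
```

Lower edge is at about z=29, already between the teeth, with no force. I go on down.

Emit:
{"name": "drive_tool", "arguments": {"deltas": [[[0,0,4,0],[0,0,8,0],[0,0,12,0],[0,0,15,0],[0,0,18,0]]]}}

```text
t: 31.22
tcp_pos: [0.5682, -0.3293, 0.0031]
tool_rot: [0.996, 0.087, -0.0, -0.0]
force: [-0.5, 0.2, -0.3]
finger_gap: 0.121
gripper_force: 50.2
```

Emit:
{"name": "drive_tool", "arguments": {"deltas": [[[0,0,1,0],[0,0,2,0],[0,0,3,0],[0,0,4,0],[0,0,4,0]]]}}

```text
t: 31.63
tcp_pos: [0.5683, -0.3294, -0.0006]
tool_rot: [0.996, 0.087, -0.0, -0.0]
force: [1.3, 0.4, -0.0]
finger_gap: 0.119
gripper_force: 50.2
```

Emit:
{"name": "drive_tool", "arguments": {"deltas": [[[0,0,1,0],[0,0,1.5,0]]]}}

```text
t: 31.8
tcp_pos: [0.5684, -0.3294, -0.0019]
tool_rot: [0.996, 0.087, 0.0, 0.0]
force: [1.2, -0.4, -0.4]
finger_gap: 0.122
gripper_force: 50.2
```

Emit:
{"name": "drive_tool", "arguments": {"deltas": [[[0,0,0,0],[0,0,0,0],[0,0,0,0]]], "jaw": 22}}

```text
t: 32.05
tcp_pos: [0.5685, -0.3295, -0.0018]
tool_rot: [0.996, 0.087, 0.0, 0.0]
force: [-0.3, -1.1, 0.5]
finger_gap: 0.258
gripper_force: 0.0
```

Emit:
{"name": "drive_tool", "arguments": {"deltas": [[[0,0,-15,0],[0,0,-40,0],[0,0,-70,0],[0,0,-95,0],[0,0,-95,0]]]}}

```text
t: 32.47
tcp_pos: [0.5718, -0.3321, 0.0991]
tool_rot: [0.996, 0.087, 0.004, 0.004]
force: [0.5, -1.2, 0.5]
finger_gap: 0.26
gripper_force: 0.0
```

Run:
```python
from h import *
plan((566,-180,95,.1737),(561.5,-24.3,90,.175),start=(568.3,-329.4,93.5,.1737))
```

```text
t 32.47 tcp [ 568.3 -329.4   93.5] yaw 0.1737 F [ 0.5 -1.2  0.5] gap 0.260 gf 0.0
[23.6, -147.5, -1.5] -0.0 rows>=3.6
[22.5, -154.1, 5.0] -0.0013 rows>=3.7
```

Emit:
{"name": "drive_tool", "arguments": {"deltas": [[[5,-30,0,0],[11,-68,0,0],[18,-108,0,0],[23.6,-147.5,-1.5,0],[23.6,-147.5,-1.5,0]]], "jaw": 28}}

```text
t: 32.88
tcp_pos: [0.5632, -0.1719, 0.0939]
tool_rot: [0.996, 0.089, -0.002, -0.003]
force: [-1.2, 0.6, -0.1]
finger_gap: 0.328
gripper_force: 0.0
```

Emit:
{"name": "drive_tool", "arguments": {"deltas": [[[6,-40,1,0],[12,-80,2,0],[18,-120,4,0],[22.5,-154,5,0],[22.5,-154,5,-0.001]]]}}

```text
t: 33.3
tcp_pos: [0.5591, -0.0182, 0.0889]
tool_rot: [0.996, 0.09, -0.002, -0.002]
force: [-0.7, -0.7, 1.2]
finger_gap: 0.329
gripper_force: 0.0
```

Emit:
{"name": "drive_tool", "arguments": {"deltas": [[[0,0,0,0],[0,0,0,0],[0,0,0,0],[0,0,0,0]]]}}

```text
t: 33.63
tcp_pos: [0.562, -0.026, 0.0896]
tool_rot: [0.996, 0.086, 0.0, 0.0]
force: [0.2, -0.9, 0.4]
finger_gap: 0.323
gripper_force: 0.0
```

Run:
```python
from h import *
gripshot((561.5,-24.3),2); settle(2); plan()
```

```text
1475 [307. 198.] [324. 293.] (array([563.5, -24.1]), array([64.2, 11. ]), np.float64(0.1773)) cam [ 0.6355 -0.0127]
1471 [307. 198.] [324. 292.] (array([563.7, -24. ]), array([63.5, 10.9]), np.float64(0.1771)) cam [ 0.6354 -0.0127]
local x y z yaw F [ 4.56230e+01  2.46393e+02  8.94850e+01  1.73000e-01 -3.95000e-01
 -2.40000e-02  5.69000e-01] std [0.02 0.1  0.  ] dyaw 0.0005
t 33.83 tcp [561.6 -25.4  89.5] yaw 0.1733 F [-0.4  0.1 -0.1] gap 0.329 gf 0.0
```

Emit:
{"name": "drive_tool", "arguments": {"deltas": [[[-1,-1,25,-0.004],[-1,-1,50,-0.004],[-1,-1,75,-0.004],[-1,-1,87,-0.004],[-1,-1,91.5,-0.004]]]}}

```text
t: 34.25
tcp_pos: [0.5589, -0.0236, -0.004]
tool_rot: [0.996, 0.089, -0.002, -0.001]
force: [-0.3, -0.1, -0.5]
finger_gap: 0.329
gripper_force: 0.0
```

Emit:
{"name": "drive_tool", "arguments": {"deltas": [[[0,0,0,0],[0,0,0,0],[0,0,0,0],[0,0,0,0],[0,0,0,0]]], "jaw": 2}}

```text
t: 34.67
tcp_pos: [0.5611, -0.0238, -0.001]
tool_rot: [0.996, 0.089, 0.001, 0.0]
force: [0.4, -0.1, -1.1]
finger_gap: 0.119
gripper_force: 50.5
```

Emit:
{"name": "drive_tool", "arguments": {"deltas": [[[0,0,-15,0],[0,0,-40,0],[0,0,-70,0],[0,0,-91,0],[0,0,-91,0]]]}}

```text
t: 35.08
tcp_pos: [0.5639, -0.0243, 0.0939]
tool_rot: [0.996, 0.089, 0.005, 0.002]
force: [0.2, -0.4, -0.7]
finger_gap: 0.116
gripper_force: 50.5
```

Run:
```python
from h import *
a=loc(CASE,0,-18); print(a)
plan((565,-160,89,.1737),(*a,74,.1737),start=(560.8,-24.5,89,.1773))
```

```text
[ 562.41090123 -293.82913685]
t 35.08 tcp [560.8 -24.5  89. ] yaw 0.1773 F [ 0.2 -0.4 -0.7] gap 0.116 gf 50.5
[-19.8, 134.1, -0.0] 0.0036 rows>=3.3
[-25.7, 131.4, 15.0] -0.0 rows>=3.2
```

Emit:
{"name": "drive_tool", "arguments": {"deltas": [[[-4,25,0,0],[-9,60,0,0.001],[-14,98,0,0.002],[-20,134,0,0.003],[-20,134,0,0.003]]]}}

```text
t: 35.5
tcp_pos: [0.5661, -0.1664, 0.0891]
tool_rot: [0.996, 0.085, 0.002, 0.003]
force: [1.4, 0.7, -1.3]
finger_gap: 0.12
gripper_force: 50.5
```

Emit:
{"name": "drive_tool", "arguments": {"deltas": [[[-7,38,4,0],[-14,75,8,0],[-20,107,12,0],[-26,131,15,0],[-26,131,15,0]]]}}

```text
t: 35.92
tcp_pos: [0.5616, -0.2983, 0.073]
tool_rot: [0.996, 0.085, 0.0, 0.002]
force: [0.2, -0.2, -1.4]
finger_gap: 0.121
gripper_force: 50.4
```

Emit:
{"name": "drive_tool", "arguments": {"deltas": [[[0,0,0,0],[0,0,0,0],[0,0,0,0],[0,0,0,0],[0,0,0,0]]]}}

```text
t: 36.33
tcp_pos: [0.562, -0.2913, 0.0742]
tool_rot: [0.996, 0.089, -0.0, -0.0]
force: [-0.3, 0.1, -1.3]
finger_gap: 0.115
gripper_force: 50.4
```

```bash
cat >> h.py <<'E'
def blade(f=None):
    """lateral offset (tool y, mm) of the held blade's bright top"""
    c=cam("wrist"); s,p,y=state(); V=cv2.cvtColor(np.array(vision.snapshot("wrist")),cv2.COLOR_RGB2GRAY).astype(int); zt=(p[2]+31.5)/1000
    for d in(50,60,68): u,v=proj("wrist",[[*(p[:2]+d*np.array([np.cos(y),np.sin(y)]))/1000,zt]],c)[0]; print("blade",d,u.round(1),V[int(v),int(u)-10:int(u)+11].tolist())
E
python3 - <<'E'
from h import *
settle(6); blade()
E
```

```text
local x y z yaw F [-4.8000e-02 -1.6110e+01  7.4181e+01  1.7700e-01  9.6000e-02 -6.9000e-02
 -1.1260e+00] std [0.1  0.3  0.04] dyaw -0.003
blade 50 318.4 [149, 150, 150, 148, 155, 166, 173, 173, 173, 173, 173, 174, 174, 175, 165, 136, 120, 151, 149, 149, 149]
blade 60 318.4 [162, 155, 148, 138, 150, 169, 175, 175, 174, 174, 174, 174, 176, 176, 167, 133, 83, 77, 93, 143, 163]
blade 68 318.3 [134, 133, 133, 133, 146, 163, 170, 168, 168, 169, 169, 168, 169, 170, 160, 120, 104, 136, 136, 136, 136]
```

Emit:
{"name": "drive_tool", "arguments": {"deltas": [[[0,0,0,0.003],[0,0,0,0.003],[0,0,0,0.003]]]}}

```text
t: 36.93
tcp_pos: [0.5618, -0.2927, 0.074]
tool_rot: [0.996, 0.086, -0.0, 0.0]
force: [0.6, 0.3, -0.8]
finger_gap: 0.119
gripper_force: 50.5
```

Run:
```python
from h import *
settle(6)
```

```text
local x y z yaw F [-3.7600e-01 -1.6734e+01  7.3998e+01  1.7300e-01 -5.6000e-02 -4.4400e-01
 -1.0620e+00] std [0.01 0.01 0.01] dyaw 0.001
```

Emit:
{"name": "drive_tool", "arguments": {"deltas": [[[0,1.4,8,-0.001],[0,1.4,18,-0.001],[0,1.4,26,-0.001],[0,1.4,32,-0.001],[0,1.4,34,-0.001]]]}}

```text
t: 37.65
tcp_pos: [0.561, -0.2932, 0.0379]
tool_rot: [0.996, 0.087, -0.001, -0.001]
force: [0.2, 0.3, -1.3]
finger_gap: 0.117
gripper_force: 50.5
```

Run:
```python
from h import *
settle(5)
```

```text
local x y z yaw F [ -0.548 -17.849  39.348   0.174  -0.082  -0.103  -0.866] std [0.39 0.41 0.76] dyaw -0.0001
```

Aligned (y=-17.9). I push it in.

Emit:
{"name": "drive_tool", "arguments": {"deltas": [[[0,0,4,0],[0,0,8,0],[0,0,12,0],[0,0,16,0],[0,0,20,0]]]}}

```text
t: 38.32
tcp_pos: [0.562, -0.2939, 0.0195]
tool_rot: [0.996, 0.087, -0.0, -0.0]
force: [-0.1, 0.0, -1.2]
finger_gap: 0.118
gripper_force: 50.5
```

Emit:
{"name": "drive_tool", "arguments": {"deltas": [[[0,0,5,0],[0,0,10,0],[0,0,15,0],[0,0,18,0],[0,0,20,0]]]}}

```text
t: 38.73
tcp_pos: [0.5618, -0.2938, -0.0007]
tool_rot: [0.996, 0.087, -0.0, -0.0]
force: [-1.0, -0.7, -1.6]
finger_gap: 0.123
gripper_force: 50.5
```

Emit:
{"name": "drive_tool", "arguments": {"deltas": [[[0,0,1,0],[0,0,1.5,0],[0,0,1.5,0]]]}}

```text
t: 38.98
tcp_pos: [0.5622, -0.294, -0.0015]
tool_rot: [0.996, 0.087, 0.0, 0.0]
force: [-0.2, -1.2, -1.5]
finger_gap: 0.117
gripper_force: 50.5
```

Emit:
{"name": "drive_tool", "arguments": {"deltas": [[[0,0,0.5,0],[0,0,1,0],[0,0,1,0]]]}}

```text
t: 39.23
tcp_pos: [0.5624, -0.2942, -0.002]
tool_rot: [0.996, 0.087, 0.0, 0.0]
force: [0.3, -0.7, 1.2]
finger_gap: 0.121
gripper_force: 50.7
```

Emit:
{"name": "drive_tool", "arguments": {"deltas": [[[0,0,0,0],[0,0,0,0],[0,0,0,0]]], "jaw": 22}}

```text
t: 39.48
tcp_pos: [0.5622, -0.294, -0.0024]
tool_rot: [0.996, 0.087, 0.0, 0.0]
force: [0.7, 0.7, 0.2]
finger_gap: 0.258
gripper_force: 0.0
```

Emit:
{"name": "drive_tool", "arguments": {"deltas": [[[0,0,-15,0],[0,0,-40,0],[0,0,-70,0],[0,0,-95,0],[0,0,-95,0]]]}}

```text
t: 39.9
tcp_pos: [0.5655, -0.2964, 0.0981]
tool_rot: [0.996, 0.087, 0.004, 0.004]
force: [0.7, -0.6, 0.7]
finger_gap: 0.257
gripper_force: 0.0
```

Run:
```python
from h import *
plan((557,-130,95,.1737),(553,21.8,90,.176),start=(562.1,-294,93.5,.1737))
```

```text
t 39.90 tcp [ 562.1 -294.    93.5] yaw 0.1737 F [ 0.7 -0.6  0.7] gap 0.257 gf 0.0
[23.3, -162.4, -1.5] -0.0 rows>=3.9
[22.3, -150.2, 5.0] -0.0023 rows>=3.6
```

Emit:
{"name": "drive_tool", "arguments": {"deltas": [[[5,-35,0,0],[11,-76,0,0],[17,-116,0,0],[23,-156,-1,0],[23.3,-162.4,-1.5,0]]], "jaw": 28}}

```text
t: 40.32
tcp_pos: [0.5541, -0.1232, 0.0932]
tool_rot: [0.996, 0.089, -0.002, -0.002]
force: [-0.3, 0.4, -0.6]
finger_gap: 0.326
gripper_force: 0.0
```

Emit:
{"name": "drive_tool", "arguments": {"deltas": [[[6,-40,1,0],[12,-80,2,0],[18,-118,4,0],[22.3,-150.2,5,-0.002],[22.3,-150.2,5,-0.002]]]}}

```text
t: 40.73
tcp_pos: [0.5508, 0.0273, 0.0882]
tool_rot: [0.996, 0.091, -0.002, -0.001]
force: [-0.0, -0.4, -0.0]
finger_gap: 0.325
gripper_force: 0.0
```

Emit:
{"name": "drive_tool", "arguments": {"deltas": [[[0,0,0,0],[0,0,0,0],[0,0,0,0],[0,0,0,0],[0,0,0,0]]]}}

```text
t: 41.15
tcp_pos: [0.5532, 0.0204, 0.089]
tool_rot: [0.996, 0.087, 0.0, 0.0]
force: [0.9, 0.5, 0.4]
finger_gap: 0.325
gripper_force: 0.0
```

Run:
```python
from h import *
gripshot((553,21.8),2); settle(2); plan()
```

```text
1502 [306. 197.] [324. 292.] (array([555.5,  22.7]), array([64. , 11.2]), np.float64(0.184)) cam [0.6268 0.0337]
1520 [306. 196.] [324. 292.] (array([555.7,  22.7]), array([64.5, 11.2]), np.float64(0.1843)) cam [0.6267 0.0339]
local x y z yaw F [4.51910e+01 2.93772e+02 8.90310e+01 1.75000e-01 3.94000e-01 3.18000e-01
 4.07000e-01] std [0.   0.11 0.  ] dyaw -0.0009
t 41.35 tcp [553.   21.2  89. ] yaw 0.1748 F [0.6 0.2 0.6] gap 0.325 gf 0.0
```

Emit:
{"name": "drive_tool", "arguments": {"deltas": [[[-1,-0.8,25,-0.009],[-1,-0.8,50,-0.009],[-1,-0.8,75,-0.009],[-1,-0.8,87,-0.009],[-1,-0.8,91,-0.009]]]}}

```text
t: 41.77
tcp_pos: [0.5502, 0.0225, -0.0041]
tool_rot: [0.996, 0.092, -0.002, -0.001]
force: [-0.3, 0.3, -0.1]
finger_gap: 0.326
gripper_force: 0.0
```

Emit:
{"name": "drive_tool", "arguments": {"deltas": [[[0,0,0,0],[0,0,0,0],[0,0,0,0],[0,0,0,0],[0,0,0,0]]], "jaw": 2}}

```text
t: 42.18
tcp_pos: [0.5525, 0.0223, -0.001]
tool_rot: [0.996, 0.092, 0.001, 0.0]
force: [0.2, -0.5, -0.8]
finger_gap: 0.117
gripper_force: 50.5
```

Emit:
{"name": "drive_tool", "arguments": {"deltas": [[[0,0,-15,0],[0,0,-40,0],[0,0,-70,0],[0,0,-91,0],[0,0,-91,0]]]}}

```text
t: 42.6
tcp_pos: [0.5553, 0.022, 0.0938]
tool_rot: [0.996, 0.092, 0.005, 0.001]
force: [1.0, -0.0, -1.4]
finger_gap: 0.117
gripper_force: 50.5
```

Run:
```python
from h import *
a=loc(CASE,0,18); print(a)
plan((556,-120,89,.1737),(*a,74,.1737),start=(552,21.8,89,.184))
```

```text
[ 556.18909877 -258.37086315]
t 42.60 tcp [552.   21.8  89. ] yaw 0.1840 F [ 1.  -0.  -1.4] gap 0.117 gf 50.5
[-22.0, 140.1, -0.0] 0.0103 rows>=3.4
[-23.7, 136.3, 15.0] -0.0 rows>=3.3
```

Emit:
{"name": "drive_tool", "arguments": {"deltas": [[[-4,28,0,0.002],[-10,65,0,0.005],[-16,104,0,0.008],[-22,140,0,0.01],[-22,140,0,0.01]]]}}

```text
t: 43.02
tcp_pos: [0.5575, -0.1263, 0.089]
tool_rot: [0.996, 0.085, 0.002, 0.002]
force: [0.6, 0.7, 0.7]
finger_gap: 0.126
gripper_force: 50.5
```

Emit:
{"name": "drive_tool", "arguments": {"deltas": [[[-7,38,4,0],[-13,75,8,0],[-19,110,12,0],[-23.7,136.3,15,0],[-23.7,136.3,15,0]]]}}

```text
t: 43.43
tcp_pos: [0.5567, -0.2637, 0.0731]
tool_rot: [0.996, 0.085, 0.001, 0.002]
force: [0.9, 0.2, -0.1]
finger_gap: 0.117
gripper_force: 50.5
```

Emit:
{"name": "drive_tool", "arguments": {"deltas": [[[0,0,0,0],[0,0,0,0],[0,0,0,0],[0,0,0,0],[0,0,0,0]]]}}

```text
t: 43.85
tcp_pos: [0.5564, -0.2562, 0.0742]
tool_rot: [0.996, 0.088, -0.0, -0.0]
force: [0.2, -1.0, 0.5]
finger_gap: 0.118
gripper_force: 50.5
```

Emit:
{"name": "drive_tool", "arguments": {"deltas": [[[0,0,0,0],[0,0,0,0],[0,0,0,0],[0,0,0,0],[0,0,0,0]]]}}

```text
t: 44.27
tcp_pos: [0.5563, -0.2576, 0.0741]
tool_rot: [0.996, 0.087, 0.0, 0.0]
force: [-0.3, -0.2, -0.9]
finger_gap: 0.114
gripper_force: 50.5
```

Run:
```python
from h import *
settle(4); blade()
```

```text
local x y z yaw F [ 0.211 18.701 74.014  0.175  0.463 -0.601 -0.731] std [0.03 0.02 0.01] dyaw -0.001
blade 50 318.4 [148, 148, 149, 149, 154, 167, 174, 174, 173, 173, 173, 173, 173, 174, 164, 151, 147, 145, 148, 147, 147]
blade 60 318.4 [151, 143, 137, 133, 140, 161, 175, 174, 174, 174, 173, 173, 174, 175, 177, 149, 69, 104, 154, 166, 172]
blade 68 318.4 [133, 134, 134, 133, 142, 161, 173, 172, 173, 173, 172, 172, 173, 173, 176, 153, 126, 137, 135, 136, 136]
```

Emit:
{"name": "drive_tool", "arguments": {"deltas": [[[0,0.9,8,0.001],[0,0.9,18,0.001],[0,0.9,26,0.001],[0,0.9,32,0.001],[0,0.9,34,0.001]]]}}

```text
t: 44.93
tcp_pos: [0.5553, -0.2578, 0.038]
tool_rot: [0.996, 0.087, -0.001, -0.001]
force: [0.0, 0.8, -1.7]
finger_gap: 0.119
gripper_force: 50.5
```

Run:
```python
from h import *
settle(5)
```

```text
local x y z yaw F [ 1.1000e-02  1.8065e+01  3.9370e+01  1.7400e-01  9.0000e-03  4.1300e-01
 -7.7700e-01] std [0.4  0.37 0.71] dyaw -0.0001
```

Emit:
{"name": "drive_tool", "arguments": {"deltas": [[[0,0,4,0],[0,0,8,0],[0,0,12,0],[0,0,16,0],[0,0,20,0]]]}}

```text
t: 45.6
tcp_pos: [0.5563, -0.2584, 0.0195]
tool_rot: [0.996, 0.087, -0.0, -0.0]
force: [0.3, 0.4, -1.0]
finger_gap: 0.118
gripper_force: 50.5
```

Emit:
{"name": "drive_tool", "arguments": {"deltas": [[[0,0,5,0],[0,0,10,0],[0,0,15,0],[0,0,18,0],[0,0,21,0]]]}}

```text
t: 46.02
tcp_pos: [0.5563, -0.2584, -0.0016]
tool_rot: [0.996, 0.087, -0.0, -0.0]
force: [-0.9, 0.3, -1.5]
finger_gap: 0.122
gripper_force: 50.5
```

Emit:
{"name": "drive_tool", "arguments": {"deltas": [[[0,0,0.5,0],[0,0,1.5,0],[0,0,1.5,0]]]}}

```text
t: 46.27
tcp_pos: [0.5564, -0.2585, -0.002]
tool_rot: [0.996, 0.087, -0.0, 0.0]
force: [-1.4, 0.4, 1.8]
finger_gap: 0.118
gripper_force: 50.9
```

Emit:
{"name": "drive_tool", "arguments": {"deltas": [[[0,0,0,0],[0,0,0,0],[0,0,0,0]]], "jaw": 22}}

```text
t: 46.52
tcp_pos: [0.5567, -0.2586, -0.0024]
tool_rot: [0.996, 0.087, 0.0, 0.0]
force: [-0.2, 0.1, -0.8]
finger_gap: 0.257
gripper_force: 0.0
```

Emit:
{"name": "drive_tool", "arguments": {"deltas": [[[0,0,-15,0],[0,0,-40,0],[0,0,-70,0],[0,0,-95,0],[0,0,-95,0]]]}}

```text
t: 46.93
tcp_pos: [0.56, -0.2608, 0.0979]
tool_rot: [0.996, 0.087, 0.004, 0.004]
force: [0.2, -0.0, 0.3]
finger_gap: 0.257
gripper_force: 0.0
```

Run:
```python
from h import *
plan((550,-90,95,.1737),(540.5,66.5,90,.172),start=(556.2,-258.4,93,.1737))
```

```text
t 46.93 tcp [ 556.2 -258.4   93. ] yaw 0.1737 F [ 0.2 -0.   0.3] gap 0.257 gf 0.0
[23.0, -166.9, -2.0] -0.0 rows>=4.0
[17.7, -155.8, 5.0] 0.0017 rows>=3.8
```

Emit:
{"name": "drive_tool", "arguments": {"deltas": [[[5,-38,0,0],[11,-78,0,0],[17,-118,0,0],[22,-157,-1,0],[23,-167,-2,0]]], "jaw": 28}}

```text
t: 47.35
tcp_pos: [0.5475, -0.0842, 0.0937]
tool_rot: [0.996, 0.089, -0.002, -0.002]
force: [-1.2, 0.6, 0.1]
finger_gap: 0.328
gripper_force: 0.0
```

Emit:
{"name": "drive_tool", "arguments": {"deltas": [[[5,-40,1,0],[9,-80,2,0],[14,-120,4,0],[17.7,-155.8,5,0.002],[17.7,-155.8,5,0.002]]]}}

```text
t: 47.77
tcp_pos: [0.5385, 0.0722, 0.0888]
tool_rot: [0.996, 0.089, -0.001, -0.001]
force: [0.5, 0.2, 0.1]
finger_gap: 0.325
gripper_force: 0.0
```

Emit:
{"name": "drive_tool", "arguments": {"deltas": [[[0,0,0,0],[0,0,0,0],[0,0,0,0],[0,0,0,0],[0,0,0,0]]]}}

```text
t: 48.18
tcp_pos: [0.5411, 0.0651, 0.0895]
tool_rot: [0.996, 0.085, 0.0, 0.0]
force: [0.6, -0.2, 0.7]
finger_gap: 0.328
gripper_force: 0.0
```

Run:
```python
from h import *
gripshot((540.5,66.5),2); settle(2); plan()
```

```text
1438 [306. 197.] [323. 292.] (array([543.1,  67.8]), array([64.1, 11.1]), np.float64(0.1731)) cam [0.6147 0.0781]
1500 [306. 197.] [323. 291.] (array([543.4,  68. ]), array([63.4, 11. ]), np.float64(0.1733)) cam [0.6146 0.0782]
local x y z yaw F [ 4.08920e+01  3.39891e+02  8.95250e+01  1.70000e-01 -1.33000e-01
 -4.33000e-01 -3.84000e-01] std [0.01 0.1  0.01] dyaw 0.0032
t 48.38 tcp [540.8  65.8  89.5] yaw 0.1706 F [-0.  -0.2 -0.7] gap 0.322 gf 0.0
```

Emit:
{"name": "drive_tool", "arguments": {"deltas": [[[-1,-1.5,25,-0.003],[-1,-1.5,50,-0.003],[-1,-1.5,75,-0.003],[-1,-1.5,87,-0.003],[-1,-1.5,91.5,-0.003]]]}}

```text
t: 48.8
tcp_pos: [0.5379, 0.0677, -0.0041]
tool_rot: [0.996, 0.087, -0.002, -0.0]
force: [0.2, 0.6, -0.2]
finger_gap: 0.326
gripper_force: 0.0
```

Emit:
{"name": "drive_tool", "arguments": {"deltas": [[[0,0,0,0],[0,0,0,0],[0,0,0,0],[0,0,0,0],[0,0,0,0]]], "jaw": 2}}

```text
t: 49.22
tcp_pos: [0.5401, 0.0678, -0.0011]
tool_rot: [0.996, 0.087, 0.001, 0.0]
force: [-0.5, 0.5, -0.6]
finger_gap: 0.12
gripper_force: 50.6
```

Emit:
{"name": "drive_tool", "arguments": {"deltas": [[[0,0,-15,0],[0,0,-40,0],[0,0,-70,0],[0,0,-91,0],[0,0,-91,0]]]}}

```text
t: 49.63
tcp_pos: [0.543, 0.0677, 0.0937]
tool_rot: [0.996, 0.087, 0.005, 0.001]
force: [-0.1, 0.4, -0.4]
finger_gap: 0.118
gripper_force: 50.7
```

Run:
```python
from h import *
a=loc(CASE,0,54); print(a)
plan((546,-80,89,.1737),(*a,74,.1737),start=(540,67.2,89,.1735))
```

```text
[ 549.9672963  -222.91258944]
t 49.63 tcp [540.   67.2  89. ] yaw 0.1735 F [-0.1  0.4 -0.4] gap 0.118 gf 50.7
[-19.5, 146.0, -0.0] -0.0002 rows>=3.5
[-20.8, 141.4, 15.0] -0.0 rows>=3.4
```

Emit:
{"name": "drive_tool", "arguments": {"deltas": [[[-4,30,0,0],[-9,68,0,0],[-14,108,0,0],[-19.5,146,0,0],[-19.5,146,0,0]]]}}

```text
t: 50.05
tcp_pos: [0.5475, -0.0864, 0.089]
tool_rot: [0.996, 0.084, 0.002, 0.002]
force: [0.5, -0.3, -0.3]
finger_gap: 0.122
gripper_force: 50.7
```

Emit:
{"name": "drive_tool", "arguments": {"deltas": [[[-6,39,4,0],[-12,78,8,0],[-17,114,12,0],[-20.8,141.4,15,0],[-20.8,141.4,15,0]]]}}

```text
t: 50.47
tcp_pos: [0.5506, -0.2284, 0.0732]
tool_rot: [0.996, 0.085, 0.001, 0.002]
force: [1.0, 0.2, -0.9]
finger_gap: 0.12
gripper_force: 50.6
```

Emit:
{"name": "drive_tool", "arguments": {"deltas": [[[0,0,0,0],[0,0,0,0],[0,0,0,0],[0,0,0,0],[0,0,0,0]]]}}

```text
t: 50.88
tcp_pos: [0.5498, -0.2208, 0.0741]
tool_rot: [0.996, 0.088, -0.0, -0.0]
force: [-0.1, 0.2, -1.6]
finger_gap: 0.123
gripper_force: 50.6
```

Emit:
{"name": "drive_tool", "arguments": {"deltas": [[[0,0,0,0],[0,0,0,0],[0,0,0,0],[0,0,0,0],[0,0,0,0]]]}}

```text
t: 51.3
tcp_pos: [0.5498, -0.2222, 0.074]
tool_rot: [0.996, 0.087, 0.0, 0.0]
force: [1.5, 0.1, -0.2]
finger_gap: 0.115
gripper_force: 50.6
```

Run:
```python
from h import *
settle(4); blade()
```

```text
local x y z yaw F [-0.107 54.668 74.009  0.175  0.193  0.343 -0.974] std [0.02 0.03 0.02] dyaw -0.001
blade 50 318.4 [93, 93, 93, 92, 115, 155, 176, 173, 172, 173, 173, 173, 173, 173, 174, 156, 126, 149, 147, 149, 147]
blade 60 318.4 [150, 142, 138, 133, 139, 160, 176, 174, 173, 175, 173, 174, 174, 175, 176, 150, 73, 104, 154, 167, 173]
blade 68 318.3 [78, 79, 78, 76, 100, 148, 177, 174, 174, 174, 173, 173, 173, 174, 176, 146, 112, 134, 134, 132, 133]
```

Emit:
{"name": "drive_tool", "arguments": {"deltas": [[[0,0.8,8,0.001],[0,0.8,18,0.001],[0,0.8,26,0.001],[0,0.8,32,0.001],[0,0.8,34,0.001]]]}}

```text
t: 51.97
tcp_pos: [0.5488, -0.2224, 0.0381]
tool_rot: [0.996, 0.087, -0.001, -0.001]
force: [0.7, 1.1, -0.8]
finger_gap: 0.118
gripper_force: 50.6
```

Run:
```python
from h import *
settle(5)
```

```text
local x y z yaw F [-0.31  54.112 39.389  0.174  0.161  0.185 -0.416] std [0.4  0.33 0.69] dyaw -0.0001
```

Emit:
{"name": "drive_tool", "arguments": {"deltas": [[[0,0,4,0],[0,0,8,0],[0,0,12,0],[0,0,16,0],[0,0,20,0]]]}}

```text
t: 52.63
tcp_pos: [0.5498, -0.223, 0.0195]
tool_rot: [0.996, 0.087, -0.0, -0.0]
force: [-0.9, -0.2, -0.9]
finger_gap: 0.121
gripper_force: 50.6
```

Emit:
{"name": "drive_tool", "arguments": {"deltas": [[[0,0,5,0],[0,0,10,0],[0,0,15,0],[0,0,18,0],[0,0,21,0]]]}}

```text
t: 53.05
tcp_pos: [0.5498, -0.2229, -0.0016]
tool_rot: [0.996, 0.087, -0.0, -0.0]
force: [0.3, 0.6, -1.2]
finger_gap: 0.117
gripper_force: 50.6
```

Emit:
{"name": "drive_tool", "arguments": {"deltas": [[[0,0,0.5,0],[0,0,1.5,0],[0,0,1.5,0]]]}}

```text
t: 53.3
tcp_pos: [0.55, -0.223, -0.0022]
tool_rot: [0.996, 0.087, 0.0, 0.0]
force: [0.2, -0.8, 0.5]
finger_gap: 0.118
gripper_force: 50.7
```

Emit:
{"name": "drive_tool", "arguments": {"deltas": [[[0,0,0,0],[0,0,0,0],[0,0,0,0]]], "jaw": 22}}

```text
t: 53.55
tcp_pos: [0.5502, -0.2232, -0.0023]
tool_rot: [0.996, 0.087, 0.0, 0.0]
force: [0.3, -0.3, -0.5]
finger_gap: 0.257
gripper_force: 0.0
```

Emit:
{"name": "drive_tool", "arguments": {"deltas": [[[0,0,-15,0],[0,0,-40,0],[0,0,-70,0],[0,0,-95,0],[0,0,-95,0]]]}}

```text
t: 53.97
tcp_pos: [0.5534, -0.2251, 0.0977]
tool_rot: [0.996, 0.087, 0.004, 0.003]
force: [1.4, -1.0, -0.2]
finger_gap: 0.26
gripper_force: 0.0
```

Emit:
{"name": "drive_tool", "arguments": {"deltas": [[[-16,12,-26,0],[-32,25,-52,0],[-48,38,-79,0],[-54,43,-79,0],[-54,43,-79,0]]]}}

```text
t: 54.38
tcp_pos: [0.5039, -0.2767, 0.1728]
tool_rot: [0.996, 0.086, 0.001, 0.001]
force: [-0.6, -0.2, -0.2]
finger_gap: 0.257
gripper_force: 0.0
```

Emit:
{"name": "drive_tool", "arguments": {"deltas": [[[0,0,0,0],[0,0,0,0],[0,0,0,0],[0,0,0,0],[0,0,0,0]]]}}

```text
t: 54.8
tcp_pos: [0.5042, -0.2739, 0.1706]
tool_rot: [0.996, 0.087, -0.001, -0.001]
force: [0.1, 0.0, 0.2]
finger_gap: 0.258
gripper_force: 0.0
```

Run:
```python
from h import *
settle(3); c=cam("wrist"); im=snap("wrist","w20.png"); V=cv2.cvtColor(im,cv2.COLOR_RGB2HSV)[:,:,2].astype(int)
for y in(-54,-18,18,54):
    q=loc(CASE,0,y)
    for a,p,r in findrect(im,"wrist",c,q,.038,(20,50),V<45,400):
        print(y,int(a),inv(CASE,r[0]).round(1),r[1:])
# pins
s=inv(CASE,(-c[1].T@c[2])[:2]*1000); print("cam",s)
t=snap("top","t20.png")
cv2.imwrite("pics/v20.png",cv2.resize(np.hstack([im[:,100:580],t[100:460,80:440].repeat(4,0).repeat(4,1)[::3,::3]]),(800,400))[:,:,::-1])
```

```text
local x y z yaw F [-53.899  11.393 170.972   0.174   0.349  -0.434   0.195] std [0.01 0.13 0.14] dyaw -0.0008
-54 1228 [  0.9 -52.8] (array([58.5, 16.8]), np.float64(0.1713))
-18 1019 [  0.2 -18.4] (array([57.9, 13.2]), np.float64(0.1813))
18 863 [ 1.1 17.5] (array([58.4, 10.8]), np.float64(0.1732))
54 1109 [ 1.5 51.4] (array([58.7, 14.2]), np.float64(0.1582))
cam [20.95495764 11.58130936]
```

All four spatulas sit at case-local y -54, -18, 18 and 54, with x within 1.5 mm and grip lengths right for z=38, so they are home. Next I look at the cover.

Run:
```python
from h import *
plan((485,-100,170,.12),(465,80,170,.05),(425,230,165,0),(400,270,160,0))
```

```text
t 55.05 tcp [ 504.3 -274.5  171.4] yaw 0.1741 F [ 0.4 -0.1 -0.5] gap 0.255 gf 0.0
[11.3, -175.2, 1.4] 0.0541 rows>=4.2
[1.7, -181.1, -0.0] 0.07 rows>=4.3
[-32.5, -151.8, 5.0] 0.05 rows>=3.7
[-25.0, -40.0, 5.0] -0.0 rows>=1.1
```

Emit:
{"name": "drive_tool", "arguments": {"deltas": [[[2,-35,0,0.01],[4,-70,0,0.02],[6,-105,0,0.03],[9,-140,1,0.04],[11,-175,1,0.054]]], "jaw": 40}}

```text
t: 55.47
tcp_pos: [0.4845, -0.0991, 0.1706]
tool_rot: [0.998, 0.059, 0.0, 0.0]
force: [0.5, -0.1, 0.2]
finger_gap: 0.472
gripper_force: 0.0
```

Emit:
{"name": "drive_tool", "arguments": {"deltas": [[[0,-36,0,0.014],[0,-72,0,0.028],[1,-108,0,0.042],[1,-145,0,0.056],[2,-181,0,0.07]]]}}

```text
t: 55.88
tcp_pos: [0.4646, 0.0812, 0.1708]
tool_rot: [1.0, 0.024, 0.0, -0.0]
force: [0.3, 0.5, 0.0]
finger_gap: 0.468
gripper_force: 0.0
```

Emit:
{"name": "drive_tool", "arguments": {"deltas": [[[-8,-36,1,0.01],[-16,-72,2,0.02],[-24,-110,4,0.035],[-33,-152,5,0.05],[-33,-152,5,0.05]]]}}

```text
t: 56.3
tcp_pos: [0.4219, 0.2354, 0.1656]
tool_rot: [1.0, 0.003, -0.0, -0.001]
force: [-1.2, -0.8, 0.1]
finger_gap: 0.467
gripper_force: 0.0
```

Emit:
{"name": "drive_tool", "arguments": {"deltas": [[[-25,-40,5,0],[-25,-40,5,0],[-25,-40,5,0],[-25,-40,5,0],[-25,-40,5,0]]]}}

```text
t: 56.72
tcp_pos: [0.4005, 0.2689, 0.1607]
tool_rot: [1.0, -0.001, 0.0, 0.0]
force: [-0.2, -0.1, 1.0]
finger_gap: 0.468
gripper_force: 0.0
```

Emit:
{"name": "drive_tool", "arguments": {"deltas": [[[0,0,0,0],[0,0,0,0],[0,0,0,0],[0,0,0,0],[0,0,0,0]]]}}

```text
t: 57.13
tcp_pos: [0.3999, 0.2693, 0.1606]
tool_rot: [1.0, -0.0, 0.0, -0.0]
force: [0.5, 0.4, 0.1]
finger_gap: 0.469
gripper_force: 0.0
```

Run:
```python
from h import *
settle(3)
for _ in range(2):
    c=cam("wrist"); im=snap("wrist","w21.png"); hsv=cv2.cvtColor(im,cv2.COLOR_RGB2HSV).astype(int); H,S,V=hsv[:,:,0],hsv[:,:,1],hsv[:,:,2]
    for a,p,r in findrect(im,"wrist",c,(456.6,271.5),.032,(60,80),V<45,300): print("handle",int(a),p.min(0),p.max(0),r)
g=cv2.morphologyEx(((H>70)&(H<110)&(V>40)&(S>10)|(V<45)).astype(np.uint8),cv2.MORPH_OPEN,np.ones((5,5)))
g=cv2.morphologyEx(g,cv2.MORPH_CLOSE,np.ones((13,13)))>0
for a,p,r in findrect(im,"wrist",c,(456.6,271.5),.006,(160,140),g,5000): print("cover",int(a),p.min(0),p.max(0),r)
print((-c[1].T@c[2])); plan()
```

```text
local x y z yaw F [-6.29170e+01  5.64982e+02  1.60529e+02 -1.00000e-03 -1.40000e-02
  1.20000e-02 -1.31000e-01] std [0.03 0.07 0.01] dyaw 0.1742
cover 21608 [269.  60.] [474. 246.] (array([453.9, 215.2]), array([193.5, 169.7]), np.float64(-1.5693))
[0.47432133 0.26987617 0.33551234]
t 57.38 tcp [399.5 269.7 160.5] yaw -0.0002 F [ 0.8 -0.1 -0. ] gap 0.471 gf 0.0
```

The cover was knocked about 56 mm and now lies at (453.9,215.2), still flat and square. I find its handle there.

Run:
```python
from h import *
im=cv2.imread("pics/w21.png"); V=cv2.cvtColor(im,cv2.COLOR_BGR2HSV)[:,:,2].astype(int); c=cam("wrist")
for a,p,r in findrect(im,"wrist",c,(453.9,215.2),.032,(45,60),V<45,300): print("handle",int(a),p.min(0),p.max(0),r)
plan((454,215.2,100,.0015))
```

```text
handle 1403 [371. 123.] [393. 192.] (array([453.6, 216.7]), array([57.7, 18. ]), np.float64(0.0014))
t 57.38 tcp [399.5 269.7 160.5] yaw -0.0002 F [ 0.8 -0.1 -0. ] gap 0.471 gf 0.0
[54.5, 54.5, 60.5] -0.0017 rows>=2.3
```

Emit:
{"name": "drive_tool", "arguments": {"deltas": [[[20,20,20,0],[40,40,40,0],[54.5,54.5,60,-0.002],[54.5,54.5,60,-0.002],[54.5,54.5,60,-0.002]]]}}

```text
t: 57.8
tcp_pos: [0.4538, 0.2144, 0.0995]
tool_rot: [1.0, -0.0, -0.001, 0.0]
force: [-0.6, -0.2, -0.9]
finger_gap: 0.465
gripper_force: 0.0
```

Emit:
{"name": "drive_tool", "arguments": {"deltas": [[[0,0,0,0],[0,0,0,0],[0,0,0,0],[0,0,0,0],[0,0,0,0]]]}}

```text
t: 58.22
tcp_pos: [0.4539, 0.2157, 0.1012]
tool_rot: [1.0, 0.001, 0.001, -0.0]
force: [0.2, 0.7, 0.0]
finger_gap: 0.468
gripper_force: 0.0
```

Run:
```python
from h import *
gripshot((453.9,215.2),2,.032); settle(2); plan((453.6,215.2,-19.5,.0015))
```

```text
1772 [308. 195.] [330. 280.] (array([456.2, 214.9]), array([61.1, 15. ]), np.float64(0.0113)) cam [0.5285 0.2162]
1800 [308. 195.] [330. 280.] (array([456.2, 215. ]), array([61. , 15.3]), np.float64(0.0112)) cam [0.5285 0.2161]
local x y z yaw F [-1.87520e+01  5.02296e+02  1.00777e+02  2.00000e-03 -2.87000e-01
 -4.93000e-01  2.02000e-01] std [0.01 0.06 0.05] dyaw 0.1715
t 58.42 tcp [454.  215.3 100.7] yaw 0.0021 F [ 0.4 -0.5  0.3] gap 0.468 gf 0.0
[-0.4, 0.1, 120.2] 0.0006 rows>=2.9
```

Emit:
{"name": "drive_tool", "arguments": {"deltas": [[[0,0,35,0],[0,0,70,0],[0,0,100,0],[0,0,114,0],[0,0,119.5,0]]]}}

```text
t: 58.83
tcp_pos: [0.4524, 0.2147, -0.0214]
tool_rot: [1.0, 0.001, -0.002, 0.001]
force: [0.8, -0.4, 1.0]
finger_gap: 0.467
gripper_force: 0.0
```

Emit:
{"name": "drive_tool", "arguments": {"deltas": [[[0,0,0,0],[0,0,0,0],[0,0,0,0]]]}}

```text
t: 59.08
tcp_pos: [0.4551, 0.2154, -0.0179]
tool_rot: [1.0, 0.001, 0.001, -0.0]
force: [0.1, 0.2, 0.4]
finger_gap: 0.468
gripper_force: 0.0
```

Emit:
{"name": "drive_tool", "arguments": {"deltas": [[[0,0,0,0],[0,0,0,0],[0,0,0,0],[0,0,0,0],[0,0,0,0]]], "jaw": 5, "force": 60}}

```text
t: 59.5
tcp_pos: [0.4549, 0.2154, -0.0176]
tool_rot: [1.0, 0.001, 0.001, -0.0]
force: [-0.7, 0.1, 4.9]
finger_gap: 0.169
gripper_force: 60.9
```

Emit:
{"name": "drive_tool", "arguments": {"deltas": [[[0,0,-10,0],[0,0,-30,0],[0,0,-60,0],[0,0,-100,0],[0,0,-135,0]]]}}

```text
t: 59.92
tcp_pos: [0.4531, 0.215, 0.1179]
tool_rot: [1.0, 0.001, -0.001, 0.0]
force: [1.3, -0.1, -3.0]
finger_gap: 0.174
gripper_force: 59.8
```

Emit:
{"name": "drive_tool", "arguments": {"deltas": [[[0,0,0,0],[0,0,0,0],[0,0,0,0],[0,0,0,0],[0,0,0,0]]]}}

```text
t: 60.33
tcp_pos: [0.4524, 0.2148, 0.1144]
tool_rot: [1.0, 0.001, -0.002, 0.0]
force: [-0.6, -0.2, -1.9]
finger_gap: 0.166
gripper_force: 59.8
```

Run:
```python
from h import *
settle(2)
# held cover: measure handle and cover edges in tool frame
c=cam("wrist"); im=snap("wrist","w22.png"); s,p,y=state(); hsv=cv2.cvtColor(im,cv2.COLOR_RGB2HSV).astype(int); H,S,V=hsv[:,:,0],hsv[:,:,1],hsv[:,:,2]
zc=(p[2]+20.5+6)/1000
G=cv2.cvtColor(im,cv2.COLOR_RGB2GRAY).astype(int)
for d in(40,60,75):
    e=[]
    for sgn in(1,-1):
        u,v=proj("wrist",[[p[0]/1000+(d*np.cos(y)+sgn*98*np.sin(y))/1000,p[1]/1000+(d*np.sin(y)-sgn*98*np.cos(y))/1000,zc]],c)[0]; e.append((u.round(1),v.round(1)))
        if 14<u<625: print(d,sgn*98,u.round(1),v.round(1),G[int(round(v)),int(u)-12:int(u)+13].tolist())
plan((500,75,125,.06),(535,-80,125,.12),(552,-200,130,.1737),(559.3,-276.1,110,.1737))
```

```text
local x y z yaw F [-1.99960e+01  5.01968e+02  1.14488e+02  2.00000e-03 -7.13000e-01
 -2.74000e-01 -3.15500e+00] std [0.15 0.01 0.07] dyaw 0.172
40 98 530.6 219.4 [108, 107, 108, 107, 107, 106, 107, 105, 108, 163, 159, 157, 155, 157, 158, 157, 155, 153, 154, 154, 155, 156, 156, 157, 156]
40 -98 104.9 219.9 [221, 220, 219, 219, 219, 219, 218, 215, 215, 215, 217, 217, 218, 219, 219, 219, 220, 193, 156, 159, 160, 158, 159, 160, 160]
60 98 535.5 176.5 [154, 156, 156, 155, 156, 155, 157, 156, 152, 148, 149, 149, 151, 149, 135, 127, 126, 126, 124, 151, 149, 148, 148, 149, 148]
60 -98 100.0 176.9 [213, 215, 215, 213, 215, 216, 219, 219, 218, 216, 197, 202, 204, 206, 205, 204, 205, 198, 145, 149, 149, 150, 149, 149, 164]
75 98 538.0 143.6 [155, 155, 154, 154, 155, 155, 155, 153, 146, 184, 212, 208, 209, 208, 208, 208, 207, 208, 208, 208, 208, 208, 208, 208, 208]
75 -98 97.4 143.9 [214, 213, 212, 212, 213, 213, 212, 212, 210, 209, 197, 198, 196, 195, 195, 199, 202, 175, 145, 146, 146, 147, 147, 147, 147]
t 60.48 tcp [453.2 214.9 114.8] yaw 0.0017 F [-0.2  0.2 -2.4] gap 0.167 gf 59.8
[46.5, 140.0, -10.2] -0.0583 rows>=3.5
[25.6, 156.8, -0.0] -0.06 rows>=3.8
[2.5, 121.2, -5.0] -0.0537 rows>=2.9
[-6.0, 76.2, 20.0] -0.0 rows>=1.9
```

Run:
```python
from h import *
im=cv2.imread("pics/w22.png"); G=cv2.cvtColor(im,cv2.COLOR_BGR2GRAY).astype(int)
c=cam("wrist"); s,p,y=state(); zc=(p[2]+24)/1000
def pt(d,l,z): return [p[0]/1000+(d*np.cos(y)+l*np.sin(y))/1000,p[1]/1000+(d*np.sin(y)-l*np.cos(y))/1000,z]
for l in(-70,-40,0,40,70):
    u,v=proj("wrist",[pt(86,l,zc)],c)[0]; print("front",l,u.round(1),v.round(1),G[int(round(v))-12:int(round(v))+13,int(u)].tolist())
for l in(-91,91):
    u,v=proj("wrist",[pt(0,l,zc)],c)[0]; print("hole",l,u.round(1),v.round(1))
    if 20<u<620 and v<460: print(G[int(v)-24:int(v)+25:3,int(u)-24:int(u)+25:3])
# pins, from w20 (pose noted local -53.9,11.45 z171 yaw .1741)
```

```text
front -70 153.1 113.1 [188, 190, 192, 191, 187, 185, 180, 182, 182, 183, 183, 183, 184, 187, 189, 184, 150, 143, 145, 146, 145, 145, 145, 146, 147]
front -40 219.6 107.2 [141, 196, 188, 185, 183, 181, 181, 183, 185, 186, 186, 188, 189, 189, 189, 186, 167, 143, 145, 146, 146, 147, 146, 146, 146]
front 0 318.0 104.0 [163, 179, 174, 174, 156, 95, 82, 84, 103, 154, 188, 186, 188, 170, 109, 118, 144, 159, 158, 157, 157, 157, 157, 157, 157]
front 40 416.3 107.1 [217, 215, 216, 217, 218, 219, 220, 219, 218, 216, 216, 216, 213, 151, 156, 158, 158, 157, 157, 157, 157, 157, 157, 157, 157]
front 70 482.7 112.9 [210, 209, 210, 209, 210, 210, 210, 209, 209, 209, 210, 212, 193, 147, 149, 152, 156, 156, 157, 157, 156, 157, 157, 156, 157]
hole -91 133.2 297.8
[[214 218 217 160 161 160 159 159 160 160 160 159 158 158 158 158 157]
 [207 211 218 181 161 160 159 159 159 160 160 158 159 159 159 158 159]
 [211 209 212 205 161 160 159 160 158 160 160 159 159 159 159 158 159]
 [216 213 216 217 160 160 161 160 160 160 160 160 159 160 160 159 160]
 [214 218 214 216 159 160 160 159 161 160 160 160 159 159 161 
[... 1389 characters left out ...]
107 105 118 157 159 157 131 135  58  54 107 145 197 193  46]
 [108 105 107 106 148 155 159 157 134 130  57  54 106 202 194 195  56]
 [107 106 106 106 161 158 158 157 133  95  58  86 108 197 194  40  35]
 [107 108 106 105 158 158 158 154 132  59  56 111 103 193 183  58  51]
 [107 107 106 105  95  94  82  67  61  63  56 108 100 192  75  62  58]
 [107 106 106  97  71  70  69  67  71  71  69 117 164 191  49  58  59]
 [107 106 106 109 110 110 111 108 109 107 107 192 189 195  55  59  58]
 [107 105 106 109 108 110 110 108 108 108 104 195 193 184  57  59  58]
 [106 105 105 109 109 109 109 109 106 106 100 191 195 107  59  56  59]
 [106 105 106 109 108 107 109 107 107 106 170 190 191  48  58  59  59]]
```

The holes show at wrist pixels (135.5,300) and (500.4,300). The cover is laterally centred on the tool, with its middle about 1.7 mm behind the TCP. Now I carry it over the case.

Run:
```python
from h import *
a=loc(CASE,1.2,0); print(a, "orig grip local",inv(CASE,(559.6,-278.3)))
plan((500,75,120,.06),(535,-80,120,.12),(552,-200,120,.1737),(*a,75,.1737))
```

```text
[ 560.48194246 -275.89260658] orig grip local [-0.08473565 -2.21874286]
t 60.48 tcp [453.2 214.9 114.8] yaw 0.0017 F [-0.2  0.2 -2.4] gap 0.167 gf 59.8
[46.5, 140.0, -5.2] -0.0583 rows>=3.5
[25.6, 156.8, -0.0] -0.06 rows>=3.8
[2.5, 121.2, -0.0] -0.0537 rows>=2.9
[-4.8, 76.2, 45.0] -0.0 rows>=2.1
```

Emit:
{"name": "drive_tool", "arguments": {"deltas": [[[8,25,-2,-0.01],[20,60,-4,-0.025],[34,100,-5,-0.04],[46.5,140,-5,-0.058],[46.5,140,-5,-0.058]]]}}

```text
t: 60.9
tcp_pos: [0.5053, 0.0686, 0.1209]
tool_rot: [1.0, 0.027, 0.002, 0.002]
force: [1.1, 0.3, -3.4]
finger_gap: 0.167
gripper_force: 60.0
```

Emit:
{"name": "drive_tool", "arguments": {"deltas": [[[5,32,0,-0.012],[10,64,0,-0.024],[15,96,0,-0.036],[20,127,0,-0.048],[25.6,156.8,0,-0.06]]]}}

```text
t: 61.32
tcp_pos: [0.5354, -0.0811, 0.1202]
tool_rot: [0.998, 0.06, -0.001, -0.0]
force: [0.6, 0.2, -3.1]
finger_gap: 0.166
gripper_force: 60.1
```

Emit:
{"name": "drive_tool", "arguments": {"deltas": [[[1,30,0,-0.014],[1.5,60,0,-0.028],[2,92,0,-0.042],[2.5,121.2,0,-0.054],[2.5,121.2,0,-0.054]]]}}

```text
t: 61.73
tcp_pos: [0.5548, -0.2064, 0.1206]
tool_rot: [0.996, 0.085, 0.002, 0.002]
force: [1.1, -0.5, -2.4]
finger_gap: 0.169
gripper_force: 60.2
```

Emit:
{"name": "drive_tool", "arguments": {"deltas": [[[-1,20,5,0],[-3,42,15,0],[-4,62,28,0],[-4.8,76.2,40,0],[-4.8,76.2,45,0]]]}}

```text
t: 62.15
tcp_pos: [0.5608, -0.2782, 0.0736]
tool_rot: [0.996, 0.085, -0.001, 0.0]
force: [0.6, 0.7, -3.4]
finger_gap: 0.176
gripper_force: 60.2
```

Emit:
{"name": "drive_tool", "arguments": {"deltas": [[[0,0,0,0],[0,0,0,0],[0,0,0,0],[0,0,0,0],[0,0,0,0]]]}}

```text
t: 62.57
tcp_pos: [0.5616, -0.275, 0.0768]
tool_rot: [0.996, 0.087, 0.0, 0.0]
force: [0.7, -0.4, -3.0]
finger_gap: 0.173
gripper_force: 60.2
```

Emit:
{"name": "drive_tool", "arguments": {"deltas": [[[0,0,0,0],[0,0,0,0],[0,0,0,0],[0,0,0,0],[0,0,0,0]]]}}

```text
t: 62.98
tcp_pos: [0.5611, -0.2757, 0.0761]
tool_rot: [0.996, 0.087, 0.0, 0.0]
force: [0.9, 0.4, -3.0]
finger_gap: 0.168
gripper_force: 60.2
```

Run:
```python
from h import *
settle(4); snap("wrist","w23.png")
```

```text
local x y z yaw F [ 1.8590e+00  7.1000e-02  7.6006e+01  1.7400e-01 -3.4500e-01  2.2000e-02
 -2.3060e+00] std [0.01 0.02 0.01] dyaw -0.0
```

Emit:
{"name": "drive_tool", "arguments": {"deltas": [[[-0.4,0,6,0],[-0.4,0,12,0],[-0.4,0,18,0],[-0.4,0,22,0],[-0.4,0,24,0]]]}}

```text
t: 63.65
tcp_pos: [0.56, -0.2753, 0.0507]
tool_rot: [0.996, 0.087, -0.001, -0.001]
force: [-0.6, -0.1, -3.4]
finger_gap: 0.17
gripper_force: 60.2
```

Emit:
{"name": "drive_tool", "arguments": {"deltas": [[[0,0,0,0],[0,0,0,0],[0,0,3,0],[0,0,6,0],[0,0,9,0]]]}}

```text
t: 64.07
tcp_pos: [0.5609, -0.2758, 0.043]
tool_rot: [0.996, 0.087, 0.0, 0.0]
force: [0.5, -1.0, -3.8]
finger_gap: 0.167
gripper_force: 60.2
```

Emit:
{"name": "drive_tool", "arguments": {"deltas": [[[0,0,1,0],[0,0,2,0],[0,0,4,0],[0,0,5,0],[0,0,5,0]]]}}

```text
t: 64.48
tcp_pos: [0.5606, -0.2756, 0.0377]
tool_rot: [0.996, 0.087, -0.0, -0.0]
force: [-0.3, -0.3, -2.9]
finger_gap: 0.169
gripper_force: 60.2
```

The cover underside is at about 55, below the pin tips at 62, and there is no resistance, so the pins are in the holes. I continue down.

Emit:
{"name": "drive_tool", "arguments": {"deltas": [[[0,0,1.5,0],[0,0,3,0],[0,0,4.5,0],[0,0,6,0],[0,0,6,0]]]}}

```text
t: 64.9
tcp_pos: [0.5605, -0.2756, 0.0316]
tool_rot: [0.996, 0.087, -0.0, -0.0]
force: [-0.3, 0.5, -2.9]
finger_gap: 0.169
gripper_force: 60.2
```

Emit:
{"name": "drive_tool", "arguments": {"deltas": [[[0,0,0.7,0],[0,0,1.4,0],[0,0,1.4,0]]]}}

```text
t: 65.15
tcp_pos: [0.5608, -0.2758, 0.0306]
tool_rot: [0.996, 0.087, 0.0, 0.0]
force: [0.3, 0.6, -2.2]
finger_gap: 0.169
gripper_force: 60.3
```

Emit:
{"name": "drive_tool", "arguments": {"deltas": [[[0,0,0.5,0],[0,0,1,0],[0,0,1,0]]]}}

```text
t: 65.4
tcp_pos: [0.5609, -0.2758, 0.0304]
tool_rot: [0.996, 0.087, 0.0, 0.0]
force: [-1.9, 0.1, 2.5]
finger_gap: 0.17
gripper_force: 61.1
```

Emit:
{"name": "drive_tool", "arguments": {"deltas": [[[0,0,0,0],[0,0,0,0],[0,0,0,0]]], "jaw": 34}}

```text
t: 65.65
tcp_pos: [0.5611, -0.276, 0.0297]
tool_rot: [0.996, 0.087, 0.0, 0.0]
force: [0.1, -0.5, -0.1]
finger_gap: 0.398
gripper_force: 0.0
```

Emit:
{"name": "drive_tool", "arguments": {"deltas": [[[0,0,-12,0],[0,0,-35,0],[0,0,-65,0],[0,0,-95,0],[0,0,-110,0]]]}}

```text
t: 66.07
tcp_pos: [0.5626, -0.277, 0.1442]
tool_rot: [0.996, 0.087, 0.002, 0.002]
force: [0.2, -0.2, -0.5]
finger_gap: 0.398
gripper_force: 0.0
```

Emit:
{"name": "drive_tool", "arguments": {"deltas": [[[-20,0,-20,0],[-40,0,-40,0],[-60,0,-50,0],[-60,0,-50,0],[-60,0,-50,0]]]}}

```text
t: 66.48
tcp_pos: [0.5017, -0.2866, 0.1912]
tool_rot: [0.996, 0.086, 0.001, 0.001]
force: [0.2, 0.6, 0.4]
finger_gap: 0.396
gripper_force: 0.0
```

Emit:
{"name": "drive_tool", "arguments": {"deltas": [[[0,0,0,0],[0,0,0,0],[0,0,0,0],[0,0,0,0],[0,0,0,0]]]}}

```text
t: 66.9
tcp_pos: [0.5019, -0.2858, 0.1889]
tool_rot: [0.996, 0.087, -0.0, -0.0]
force: [0.0, -0.2, -0.8]
finger_gap: 0.395
gripper_force: 0.0
```

Run:
```python
from h import *
settle(3); c=cam("wrist"); im=snap("wrist","w24.png"); hsv=cv2.cvtColor(im,cv2.COLOR_RGB2HSV).astype(int); H,S,V=hsv[:,:,0],hsv[:,:,1],hsv[:,:,2]
for a,p,r in findrect(im,"wrist",c,CASE,.08,(30,60),V<45,300): print("handle",int(a),inv(CASE,r[0]),r)
g=cv2.morphologyEx(((H>70)&(H<110)&(V>40)&(S>10)|(V<45)).astype(np.uint8),cv2.MORPH_OPEN,np.ones((5,5)))
g=cv2.morphologyEx(g,cv2.MORPH_CLOSE,np.ones((13,13)))>0
for a,p,r in findrect(im,"wrist",c,CASE,.054,(140,115),g,5000): print("cover",int(a),r)
G=cv2.cvtColor(im,cv2.COLOR_RGB2GRAY).astype(int)
for y in(91,-91):
    u,v=proj("wrist",[[*loc(CASE,0,y)/1000,.054]],c)[0].astype(int); print(y,u,v); print(G[v-14:v+15:2,u-14:u+15:2])
# tray check in top view
t=snap("top","t24.png"); hh=cv2.cvtColor(t,cv2.COLOR_RGB2HSV).astype(int); ct=cam("top")
b=(hh[:,:,0]>100)&(hh[:,:,0]<125)&(hh[:,:,1]>120)
for a,p,r in findrect(t,"top",ct,(675,325),.049,(40,40),b,15): print("band in tray",inv(TRAY,r[0]),r[1])
```

```text
local x y z yaw F [-5.83240e+01  2.97000e-01  1.89153e+02  1.74000e-01  1.15000e-01
 -1.34000e-01  3.88000e-01] std [0.04 0.04 0.11] dyaw -0.0005
handle 1407 [ 0.17970762 -0.13306077] (array([ 559.5, -276.2]), array([57.8, 14.6]), np.float64(0.1732))
cover 40541 (array([ 559.1, -274.9]), array([196.7, 170.5]), np.float64(-1.3967))
91 211 153
[[171 173 175 152 144 143 142 141 142 142 142 142 140 141 141]
 [168 172 173 158 144 143 143 142 141 143 143 142 142 142 143]
 [168 171 170 155 143 144 143 143 142 143 143 142 142 144 144]
 [169 169 166 156 139 132 142 147 146 146 145 144 143 141 143]
 [174 168 155 149  83 100  83 102 102  82 103 135 143 143 142]
 [175 170 154 145  68  63  69  99  94  92 138 136 143 142 143]
 [171 169 157 143  74  87 102  87  77  73  71 134 144 142 143]
 [173 172 161 143  76 124 166 125  86  80  76  78 143 142 143]
 [175 177 159 142  70 140 166 167  89  80  73  75 144 142 143]
 [175 177 168 141  62  86 141  87  79  98 116 131 142 142 142]
 [175 176 179 140  75  57  71 104 112 120 108  93 143 143 142]
 [172 170 176 164 127 130 132 130 133 135 135 139 142 141 140]

[... 498 characters left out ...]
1 124 134 130 132]
 [138 137 138 116  66 123  98  99 103 123  99 141 136 135 137]
 [138 139 138 124  80 103 104 109 106  85  54 138 138 138 136]
 [138 136 138 105  68 105 110 123 153 167  61 105 135 137 135]
 [139 138 138  82  65  98 107 119 163 166  80 143 135 136 134]
 [138 137 138  91 123 101  98 103 115  91  67 137 133 132 133]
 [137 138 137  79  83 112 123 126 106  90 109 140 131 130 133]
 [137 136 136 136 136 133 131 129 125 125 136 138 138 138 137]
 [138 137 135 140 140 140 140 139 139 138 138 136 138 139 133]
 [138 138 136 137 139 139 140 140 138 138 138 134 134 134 135]
 [139 137 137 139 140 140 138 138 137 137 136 131 128 133 136]]
band in tray [40.08080002 35.1170823 ] [57.7 19. ]
```

Both pins show inside their holes, the outline and handle match a seated cover, and the carton is still in the tray. I hand the job in.

```bash
python3 -c "
from station import manip
print(manip.sign_off())"
```

```text
the job is handed in; nothing more can be done
None
```

The job is done and handed in at about 67 s: carton and jar in the tray, all four spatulas home in slots of their own, and the cover back flat on its pins.

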